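# Sort choke cans by feel and set the sound ones curing

## Task

Sort the sealed choke cans on the counter: they look alike, but in some the core has come loose, which you can feel shift when you tilt the can. Put every such rattler in the grey tray, and lay every sound can on the sloping board of the cure rack, pointing along the slope with its heavy end at the lower side. When all the cans are sorted, throw the lever of the cure timer over to the far side; leave the tweeter domes, the pole piece and the cup where they are.

Things in the scene. Friction and masses are not known exactly. Their poses are not given: they have to be found in the camera images.
- can_a: sealed choke can: square aluminium tube, black caps, 96 mm long (x), 38 x 38 mm, about 0.38 kg; origin at its centre. All look alike, both ends too. Inside is a steel core, 0.26 kg. Sound can: core fixed 26 mm off the middle towards one end (+x or -x, not told), the heavy end. Rattler: core slides +-26 mm along x when tilted over about 12 degrees; level, it stays put. May be absent (None)
- can_b: sealed choke can: square aluminium tube, black caps, 96 mm long (x), 38 x 38 mm, about 0.38 kg; origin at its centre. All look alike, both ends too. Inside is a steel core, 0.26 kg. Sound can: core fixed 26 mm off the middle towards one end (+x or -x, not told), the heavy end. Rattler: core slides +-26 mm along x when tilted over about 12 degrees; level, it stays put. May be absent (None)
- can_c: sealed choke can: square aluminium tube, black caps, 96 mm long (x), 38 x 38 mm, about 0.38 kg; origin at its centre. All look alike, both ends too. Inside is a steel core, 0.26 kg. Sound can: core fixed 26 mm off the middle towards one end (+x or -x, not told), the heavy end. Rattler: core slides +-26 mm along x when tilted over about 12 degrees; level, it stays put. May be absent (None)
- can_d: sealed choke can: square aluminium tube, black caps, 96 mm long (x), 38 x 38 mm, about 0.38 kg; origin at its centre. All look alike, both ends too. Inside is a steel core, 0.26 kg. Sound can: core fixed 26 mm off the middle towards one end (+x or -x, not told), the heavy end. Rattler: core slides +-26 mm along x when tilted over about 12 degrees; level, it stays put. May be absent (None)
- can_e: sealed choke can: square aluminium tube, black caps, 96 mm long (x), 38 x 38 mm, about 0.38 kg; origin at its centre. All look alike, both ends too. Inside is a steel core, 0.26 kg. Sound can: core fixed 26 mm off the middle towards one end (+x or -x, not told), the heavy end. Rattler: core slides +-26 mm along x when tilted over about 12 degrees; level, it stays put. May be absent (None)
- can_f: sealed choke can: square aluminium tube, black caps, 96 mm long (x), 38 x 38 mm, about 0.38 kg; origin at its centre. All look alike, both ends too. Inside is a steel core, 0.26 kg. Sound can: core fixed 26 mm off the middle towards one end (+x or -x, not told), the heavy end. Rattler: core slides +-26 mm along x when tilted over about 12 degrees; level, it stays put. May be absent (None)
- board: plywood board of the cure rack, fixed, sloping at 20 degrees: 136 mm along the slope, 276 mm across; two thin lines mark three lanes, centred at y = -82, 0, 82 mm. Origin at the middle of its upper face, 40 mm above the counter; x points up the slope, y across, z square out of the face. A stop lip at the low edge (x = -68 mm) stands 12 mm out of the face. A can laid on it does not slide
- tray: grey plastic scrap tray, fixed, open on top: 146 mm (x) by 276 mm (y), 24 mm high, walls and floor 5 mm thick; origin at the centre of its underside
- timer (a joint): lever of the cure timer: 0 leaning to the robot's side (-x), 1.0 rad thrown over to the far side (+x); it stays where it is left and moves under a light push
- timer_tip (a point): centre of the round knob, 26 mm across, at the tip of the timer lever: a 10 mm bar, 70 mm from pivot to knob, swinging about a level axis roughly along y, 22 mm above the counter, on a fixed block 70 x 50 x 25 mm; the knob stands about 83 mm high at either end of its swing
- dome1: aluminium tweeter dome, 54 mm across, 20 mm high; origin at the centre of its underside; to be left alone
- dome2: aluminium tweeter dome, the same as dome1; to be left alone
- pole: chrome-plated pole piece, flange 68 mm across, 38 mm high; origin at the centre of its underside; to be left alone
- cup: red plastic terminal cup, 60 mm across, 35 mm high; origin at the centre of its underside; to be left alone
There are look-alikes about, which are no part of the job. Leave any green or purple look-alike of the can_b alone.

How it is judged:
On the way, in this order (a step that is already met when the one before it is completed fails the run):
1. every rattler lies in the tray and every sound can lies on the sloping board, heavy end at the lower side (((z of can_a_loose in the frame of can_a below 0 m and x of can_a in the frame of board between -0.07 and 0.06 m and y of can_a in the frame of board between -0.138 and 0.138 m and z of can_a in the frame of board between 0.01 and 0.03 m and angle between the x axis of can_a and the x axis of board, either way round below 0.5 rad and ((x of can_a_heavy in the frame of can_a above 0 m and angle between can_a's own x axis and vertical above 1.75 rad) or (x of can_a_heavy in the frame of can_a below 0 m and angle between can_a's own x axis and vertical below 1.39 rad)) and linear speed of can_a below 0.02 m/s) or (z of can_a_loose in the frame of can_a above 0 m and x of can_a in the frame of tray between -0.073 and 0.073 m and y of can_a in the frame of tray between -0.138 and 0.138 m and z of can_a in the frame of tray below 0.07 m and linear speed of can_a below 0.02 m/s)) and ((z of can_b_loose in the frame of can_b below 0 m and x of can_b in the frame of board between -0.07 and 0.06 m and y of can_b in the frame of board between -0.138 and 0.138 m and z of can_b in the frame of board between 0.01 and 0.03 m and angle between the x axis of can_b and the x axis of board, either way round below 0.5 rad and ((x of can_b_heavy in the frame of can_b above 0 m and angle between can_b's own x axis and vertical above 1.75 rad) or (x of can_b_heavy in the frame of can_b below 0 m and angle between can_b's own x axis and vertical below 1.39 rad)) and linear speed of can_b below 0.02 m/s) or (z of can_b_loose in the frame of can_b above 0 m and x of can_b in the frame of tray between -0.073 and 0.073 m and y of can_b in the frame of tray between -0.138 and 0.138 m and z of can_b in the frame of tray below 0.07 m and linear speed of can_b below 0.02 m/s)) and ((z of can_c_loose in the frame of can_c below 0 m and x of can_c in the frame of board between -0.07 and 0.06 m and y of can_c in the frame of board between -0.138 and 0.138 m and z of can_c in the frame of board between 0.01 and 0.03 m and angle between the x axis of can_c and the x axis of board, either way round below 0.5 rad and ((x of can_c_heavy in the frame of can_c above 0 m and angle between can_c's own x axis and vertical above 1.75 rad) or (x of can_c_heavy in the frame of can_c below 0 m and angle between can_c's own x axis and vertical below 1.39 rad)) and linear speed of can_c below 0.02 m/s) or (z of can_c_loose in the frame of can_c above 0 m and x of can_c in the frame of tray between -0.073 and 0.073 m and y of can_c in the frame of tray between -0.138 and 0.138 m and z of can_c in the frame of tray below 0.07 m and linear speed of can_c below 0.02 m/s)) and ((z of can_d_loose in the frame of can_d below 0 m and x of can_d in the frame of board between -0.07 and 0.06 m and y of can_d in the frame of board between -0.138 and 0.138 m and z of can_d in the frame of board between 0.01 and 0.03 m and angle between the x axis of can_d and the x axis of board, either way round below 0.5 rad and ((x of can_d_heavy in the frame of can_d above 0 m and angle between can_d's own x axis and vertical above 1.75 rad) or (x of can_d_heavy in the frame of can_d below 0 m and angle between can_d's own x axis and vertical below 1.39 rad)) and linear speed of can_d below 0.02 m/s) or (z of can_d_loose in the frame of can_d above 0 m and x of can_d in the frame of tray between -0.073 and 0.073 m and y of can_d in the frame of tray between -0.138 and 0.138 m and z of can_d in the frame of tray below 0.07 m and linear speed of can_d below 0.02 m/s)) and ((z of can_e_loose in the frame of can_e below 0 m and x of can_e in the frame of board between -0.07 and 0.06 m and y of can_e in the frame of board between -0.138 and 0.138 m and z of can_e in the frame of board between 0.01 and 0.03 m and angle between the x axis of can_e and the x axis of board, either way round below 0.5 rad and ((x of can_e_heavy in the frame of can_e above 0 m and angle between can_e's own x axis and vertical above 1.75 rad) or (x of can_e_heavy in the frame of can_e below 0 m and angle between can_e's own x axis and vertical below 1.39 rad)) and linear speed of can_e below 0.02 m/s) or (z of can_e_loose in the frame of can_e above 0 m and x of can_e in the frame of tray between -0.073 and 0.073 m and y of can_e in the frame of tray between -0.138 and 0.138 m and z of can_e in the frame of tray below 0.07 m and linear speed of can_e below 0.02 m/s)) and ((z of can_f_loose in the frame of can_f below 0 m and x of can_f in the frame of board between -0.07 and 0.06 m and y of can_f in the frame of board between -0.138 and 0.138 m and z of can_f in the frame of board between 0.01 and 0.03 m and angle between the x axis of can_f and the x axis of board, either way round below 0.5 rad and ((x of can_f_heavy in the frame of can_f above 0 m and angle between can_f's own x axis and vertical above 1.75 rad) or (x of can_f_heavy in the frame of can_f below 0 m and angle between can_f's own x axis and vertical below 1.39 rad)) and linear speed of can_f below 0.02 m/s) or (z of can_f_loose in the frame of can_f above 0 m and x of can_f in the frame of tray between -0.073 and 0.073 m and y of can_f in the frame of tray between -0.138 and 0.138 m and z of can_f in the frame of tray below 0.07 m and linear speed of can_f below 0.02 m/s))), for 0.3 s.
2. then the timer lever is thrown over to the far side (value of joint timer above 0.8 rad), for 0.2 s.
At the end, for the whole second after the job is handed in: Rattlers in the tray (centre inside the walls, below 70 mm); sound cans on the board, centre over it, within 28 degrees of the slope, heavy end lower; all at rest; lever past 0.8 rad. (In the rules the hidden mark can_x_loose has z above 0 only in rattlers and can_x_heavy lies at the heavy end.) (all of step 1 and value of joint timer above 0.8 rad); the robot touches nothing.
It fails at once if the first tweeter dome is moved more than 3 cm (distance of dome1 from where it was at the start of the episode above 0.03 m).
It fails at once if the second tweeter dome is moved more than 3 cm (distance of dome2 from where it was at the start of the episode above 0.03 m).
It fails at once if the pole piece is moved more than 3 cm (distance of pole from where it was at the start of the episode above 0.03 m).
It fails at once if the terminal cup is moved more than 3 cm (distance of cup from where it was at the start of the episode above 0.03 m).
Of can_a, can_b, can_c, can_d, can_e, can_f only 4 to 6 are there at a start; the rules pass over those that are not, and their reading is None.
At some moment in a run one of can_a, can_b, can_c, can_d, can_e, can_f may be knocked a few centimetres aside while the robot is not near it.
Once in a run the grip may slacken for a moment while it holds something.
It also fails if it takes over 210 s, if anything falls off the work surface, if the arm or the gripper's body presses on something with over 40 N, if the wrist force passes 120 N, or if a joint passes its speed limit or range.

## Robot

A 6-joint arm with a two-finger parallel gripper is mounted at the origin on the work surface. World frame = base frame: x ahead of the robot, y to its left, z up, the work surface at z = 0. Lengths are in m, angles in rad, forces in N, time in s.
With the tool pointing down it reaches from about 0.4 to 0.825 m from the base axis. Payload 7 kg.
Tool frame: the origin (TCP) lies at the very end of the fingers, on their centre line; the grasp point (between the pads) lies 19 mm behind it (tcp_to_grasp is the distance from the TCP to the grasp point, in m); x points along the fingers, z is the direction in which the jaws open and shut, and the axes are right-handed (so a half turn about x gives the same grasp; the last joint's range is limited). The gripper opens to 88 mm and grips with 3 to 60 N. Pads are 19 mm wide; open, the fingers measure 130 mm over their backs; the gripper's body (78 mm by 193 mm) begins 47 mm behind the grasp point.
Start: joints at [-1.031, 0.359, 0.012, 0, -1.224, -0.288], TCP at [0.168, -0.654, 0.189] pointing down, gripper open.
Joint ranges: [-3.07, 3.07], [-1.43, 2.12], [-1.02, 1.25], [-3.03, 1.67], [-3.05, -0], [-3.03, 3.03]. Speed limits (rad/s): [2.39, 2.39, 3.01, 3.14, 3.14, 3.14].

## Interface

Orientations are given as [roll, pitch, yaw] about the fixed x, y, z axes, in that order (R = Rz(yaw) Ry(pitch) Rx(roll)).
In Python, from station import get_state, grab_frame, job_done, tcp_to_grasp gives the robot as it stands. The module is installed in compiled form; this text tells all that it offers.
- The arm moves only by the shell command python3 -m crank 'ROWS' [FORCE]. ROWS is JSON, a list of rows, each a list of 7 numbers: the shift along the tool's x, y, z in m, then the turn, a rotation vector about the tool's x, y, z in rad, then the opening, from 0 (shut) to 1 (fully open). In form: [[x, y, z, wx, wy, wz, fingers], ...]. A call has 1 to 10 rows; each row is the pose to reach, as a shift and turn from the pose commanded when the call began, along the tool's axes at that moment; what a row does not reach only later rows make up. A row lasts 1/8 s, in which the tool goes at most 62.5 mm and 10.7 degrees, less where a joint would pass 70% of its speed; a pose out of reach is approached as far as the arm can. A call with a gripper value outside its range is refused whole. The fingers move at their own pace and stop on an object; FORCE is the grip in N (left out, the last holds). Time passes only in rows, so rows that repeat a pose let the fingers close. It gives the time, the measured TCP pose, the force and the opening at its end, in the units of the state.
- get_state(): the state, without advancing time (a new reading comes with each control period).
- grab_frame(name): name is "scene" or "top" or "wrist"; returns a dict with "pixels" (480x640x3 uint8, red, green, blue), "vfov" (degrees; the focal length in pixels is half the picture's height over the tangent of half this angle, whatever the lens; pixels are square), "cx", "cy" (the principal point, pixels), "extrinsics" (4x4, takes a point from world to camera coordinates). Camera axes: x right, y up, looking along -z (the intrinsics and any distortion apply to the point x, -y, -z); pixel columns grow to the right and rows downward; lengths in m; the calibration is good to about 2 mm. A picture is of the moment at which its call begins. There is no depth.
- job_done(): hands the job in, once; it reports no verdict.
The state is a dict: "t": time; "q": joint angles; "qd": joint speeds; "joint_efforts": joint torques, N m; "eef_pos": TCP position; "ee_rot": TCP orientation; "force": force on the tool from outside, world axes, zero at the start; "moment": the same for the moment, N m; "width": finger opening in m.
Only numpy, scipy, OpenCV 4.12 (cv2) and the standard library are available. Lean on these libraries where they do the work, as an engineer would, in place of code of your own. Each camera call takes 0.05 s, during which the arm holds its last target.

## Working session

There is one attempt and no reset: what is moved stays moved. The work goes in short steps, Python scripts to look and compute and a shell command to move; the robot and the scene stay as the last step left them, time stands still between calls to the robot, and variables do not carry over. Pictures are saved under pics/ and viewed, and the job is handed in when it is done.

```bash
mkdir -p pics; ls
cat > h.py <<'E'
import numpy as np, cv2, json
from station import get_state, grab_frame, tcp_to_grasp
from scipy.spatial.transform import Rotation as Ro
def snap(n,fn):
    f=grab_frame(n); cv2.imwrite('pics/'+fn,f['pixels'][:,:,::-1]); 
    np.savez('pics/'+fn+'.npz',**f); return f
E
python3 - <<'E'
from h import *
s=get_state(); print(s, tcp_to_grasp)
for n in ['scene','top','wrist']:
    f=snap(n,n+'0.png'); print(n,f['vfov'],f['cx'],f['cy'],np.round(f['extrinsics'],4).tolist(),[k for k in f])
E
```

```text
pics
{'t': 0.0, 'q': array([-1.03089903e+00,  3.59384992e-01,  1.10390818e-02, -3.53824222e-04,
       -1.22406820e+00, -2.88128341e-01]), 'qd': array([ 1.41072588e-03, -1.06902333e-03, -6.82563186e-04, -7.53587860e-04,
        5.21841317e-04, -5.32661644e-05]), 'joint_efforts': array([ 5.15685842e-04, -5.82707334e+01,  2.93053633e+01,  6.99657887e+00,
        6.85199499e-03, -1.77102997e-04]), 'eef_pos': array([ 0.16800477, -0.65318743,  0.18781468]), 'ee_rot': array([0.08538189, 1.56914469, 1.90782666]), 'force': array([-0.3991615 ,  0.14960418,  0.07845727]), 'moment': array([ 0.01841367, -0.01399509,  0.01974533]), 'width': 0.08759965490733801} 0.0188
scene 56.085058529250894 309.5483623534812 236.09121285894437 [[-0.6319, 0.775, -0.0108, 0.327], [-0.5217, -0.415, 0.7454, 0.2089], [0.5732, 0.4767, 0.6665, -1.495], [0.0, 0.0, 0.0, 1.0]] ['pixels', 'vfov', 'cx', 'cy', 'extrinsics']
top 47.954895265401575 305.33213073122675 235.55333251525508 [[0.0175, -0.9996, -0.0219, 0.0083], [0.9943, 0.0151, 0.1056, -0.5187], [-0.1052, -0.0236, 0.9942, -1.0692], [0.0, 0.0, 0.0, 1.0]] ['pixels', 'vfov', 'cx', 'cy', 'extrinsics']
wrist 60.57554994560942 321.43290977239366 237.71768229081692 [[-0.2494, 0.9684, 0.0016, 0.6751], [-0.9281, -0.2385, -0.286, 0.0365], [-0.2765, -0.0728, 0.9582, -0.3918], [0.0, 0.0, 0.0, 1.0]] ['pixels', 'vfov', 'cx', 'cy', 'extrinsics']
```

View pics/top0.png

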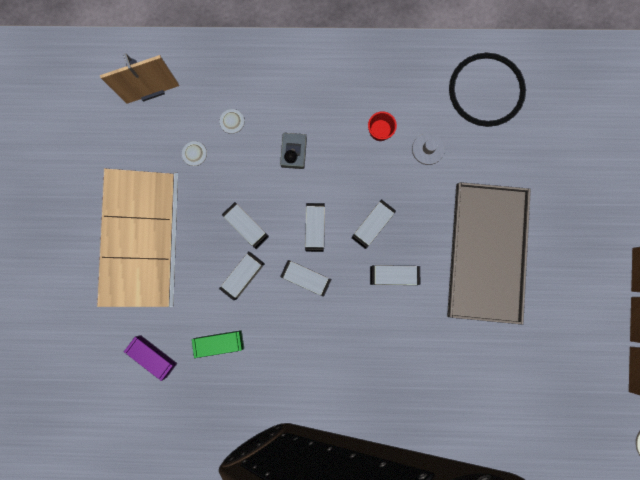

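View pics/scene0.png

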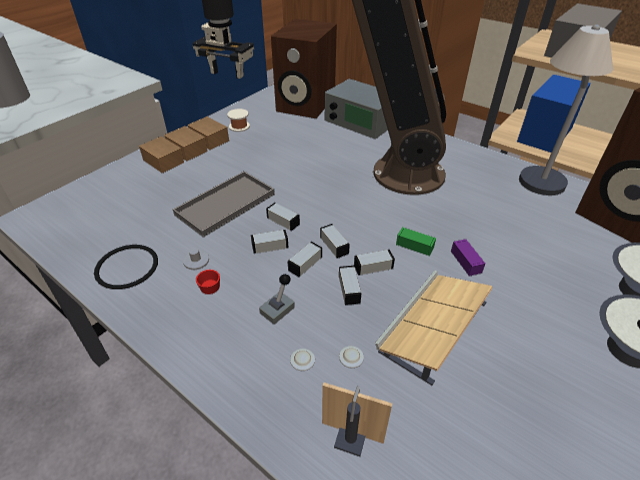

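View pics/wrist0.png

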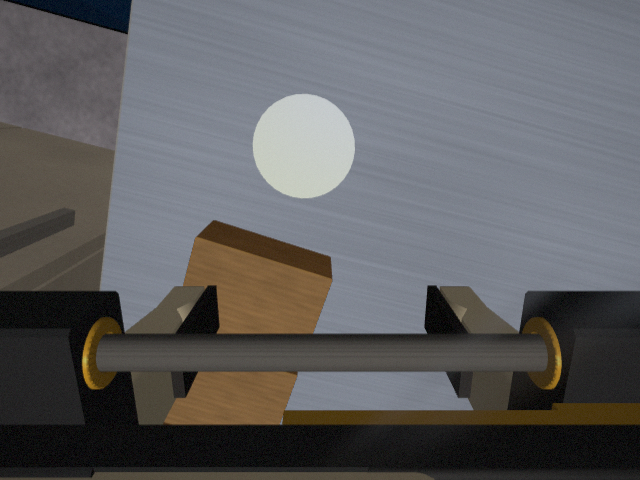

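Top view: six silver cans with black caps at (245,225), (315,227), (374,223), (242,276), (306,278) and (395,275). The green (217,345) and purple (149,358) look-alikes are to be left alone. The board is at (137,238) with its lip at x≈175, so the low side faces the cans. The tray is at (489,253), the timer at (293,150), the domes at (232,121) and (194,153), the cup at (382,126) and the pole at (428,150). The wooden stand at (140,80) is a decoy.

```bash
cat >> h.py <<'E'
def ray(f,u,v):
    H=480; fl=H/2/np.tan(np.radians(float(f['vfov']))/2)
    E=np.array(f['extrinsics']); R=E[:3,:3]; t=E[:3,3]
    d=np.array([(u-float(f['cx']))/fl, -(v-float(f['cy']))/fl, -1.0])
    return -R.T@t, R.T@d
def plane(f,u,v,z):
    c,d=ray(f,u,v); return c+d*(z-c[2])/d[2]
def proj(f,p):
    fl=240/np.tan(np.radians(float(f['vfov']))/2); E=np.array(f['extrinsics'])
    q=E[:3,:3]@np.asarray(p)+E[:3,3]; return np.array([float(f['cx'])+fl*q[0]/-q[2], float(f['cy'])+fl*q[1]/q[2]])
def tri(fa,pa,fb,pb):
    c1,d1=ray(fa,*pa); c2,d2=ray(fb,*pb); d1/=np.linalg.norm(d1); d2/=np.linalg.norm(d2)
    A=np.stack([d1,-d2],1); s=np.linalg.lstsq(A,c2-c1,rcond=None)[0]
    p1=c1+s[0]*d1;p2=c2+s[1]*d2; return (p1+p2)/2, np.linalg.norm(p1-p2)
def load(fn): return np.load('pics/'+fn+'.npz')
def cans_top(f,z=0.038):
    im=f['pixels'].astype(int); hsv=cv2.cvtColor(f['pixels'],cv2.COLOR_RGB2HSV)
    m=((hsv[...,1]<25)&(hsv[...,2]>165)).astype(np.uint8)
    m=cv2.morphologyEx(m,cv2.MORPH_OPEN,np.ones((3,3),np.uint8))
    out=[]
    for c in cv2.findContours(m,cv2.RETR_EXTERNAL,cv2.CHAIN_APPROX_NONE)[0]:
        a=cv2.contourArea(c)
        if a<350 or a>1500: continue
        r=cv2.minAreaRect(c); b=cv2.boxPoints(r)
        P=np.array([plane(f,u,v,z)[:2] for u,v in b]); e1=P[1]-P[0]; e2=P[2]-P[1]
        L,W=np.linalg.norm(e1),np.linalg.norm(e2); e=e1
        if W>L: L,W=W,L; e=e2
        out.append((r[0],P.mean(0),np.degrees(np.arctan2(e[1],e[0]))%180,L,W,a))
    return out
E
python3 - <<'E'
from h import *
f=load('top0.png'); g=load('scene0.png')
print(np.median(f['pixels'][270:280,385:405].reshape(-1,3),0),np.median(f['pixels'][300:330,300:350].reshape(-1,3),0))
for o in cans_top(f): print([np.round(x,3) for x in o])
print(ray(f,0,0)[0],ray(g,0,0)[0])
# blow-ups
def crop(f,fn,x0,y0,x1,y1,s): cv2.imwrite('pics/'+fn,cv2.resize(f['pixels'][y0:y1,x0:x1,::-1],None,fx=s,fy=s,interpolation=cv2.INTER_CUBIC))
crop(f,'c1.png',90,100,440,320,2.28)
crop(g,'c2.png',230,170,500,390,2.7)
E
```

```text
[159. 168. 178.] [135. 140. 154.]
[ 0.40311137 -0.00910352  1.11795552] [1.17254718 0.54592322 0.8442674 ]
```

View pics/c1.png

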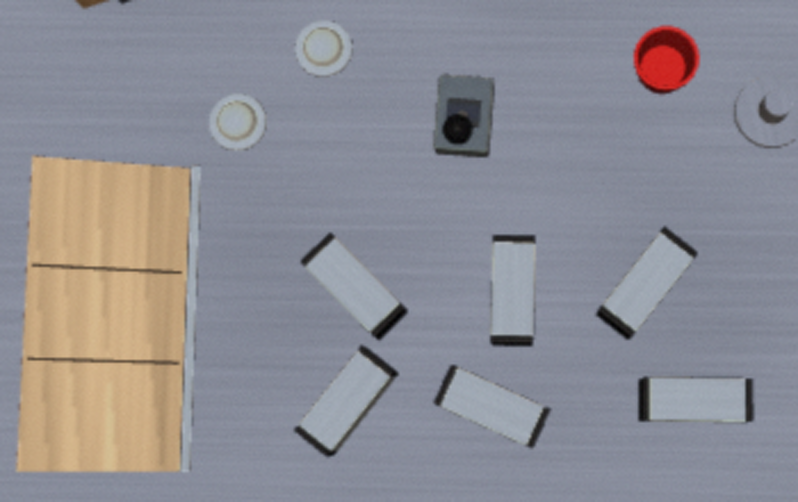

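View pics/c2.png

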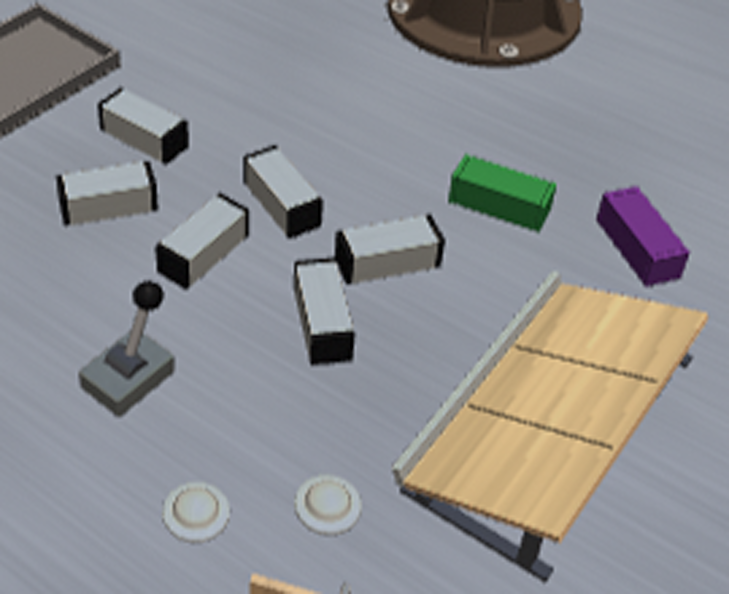

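The crops confirm six aluminium cans with black caps (the coloured ones excluded), and the lip on the low side towards the cans.

```bash
sed -i 's/m=((hsv.*$/m=((cv2.GaussianBlur(hsv[...,2],(3,3),0)>164)\&(hsv[...,1]<45)\&(im[...,2]>=im[...,0])).astype(np.uint8)/; s/a<350 or a>1500/a<350 or a>1500/' h.py
python3 - <<'E'
from h import *
f=load('top0.png'); g=load('scene0.png')
def blobs(f,thr):
    h=cv2.cvtColor(f['pixels'],cv2.COLOR_RGB2HSV);
for o in cans_top(f): print([np.round(x,3) for x in o])
# heights: top-face corners of can near (395,275) top; timer, board, tray corners tri from crops
def T(a): return (90+a[0]/2.28,100+a[1]/2.28)
def S(a): return (230+a[0]/2.7,170+a[1]/2.7)
pairs={'board_hi_near':((18,471),(706,315)),'board_hi_far':((34,157),(557,538)),'board_lo_near':((181,471),(563,284)),'board_lo_far':((190,168),(404,487)),
'knob':((458,127),(148,295)),
'line1_lo':((178,362),(518,347)),'line2_lo':((181,271),(472,406)),'line1_hi':((27,358),(656,381)),'line2_hi':((32,265),(612,446)),
'canN_mid':((512,238),(280,152)), }
for k,(a,b) in pairs.items(): print(k,*[np.round(x,4) for x in tri(f,T(a),g,S(b))])
E
```

```text
[array([395.5, 275.5]), array([ 0.44 , -0.164]), np.float64(90.943), np.float64(0.077), np.float64(0.034), np.float64(612.5)]
[array([305.326, 277.75 ]), array([0.433, 0.015]), np.float64(67.478), np.float64(0.079), np.float64(0.035), np.float64(622.0)]
[array([240.243, 275.191]), array([0.436, 0.145]), np.float64(143.207), np.float64(0.079), np.float64(0.034), np.float64(610.0)]
[array([315., 226.]), array([ 0.537, -0.003]), np.float64(0.794), np.float64(0.077), np.float64(0.036), np.float64(602.0)]
[array([244. , 224.5]), array([0.538, 0.141]), np.float64(46.045), np.float64(0.077), np.float64(0.033), np.float64(603.0)]
[array([373.804, 223.181]), array([ 0.545, -0.121]), np.float64(142.945), np.float64(0.078), np.float64(0.034), np.float64(613.0)]
board_hi_near [0.3684 0.4229 0.0555] 0.0014
board_hi_far [0.6445 0.4247 0.0561] 0.0019
board_lo_near [0.3686 0.2953 0.0096] 0.0049
board_lo_far [0.6468 0.2994 0.0066] 0.0035
knob [0.6686 0.0483 0.0819] 0.0044
line1_lo [0.4664 0.3011 0.0139] 0.0047
line2_lo [0.549  0.3023 0.0146] 0.0056
line1_hi [0.4658 0.4199 0.0585] 0.0023
line2_hi [0.5473 0.4202 0.0588] 0.0026
canN_mid [0.5379 0.0357 0.1554] 0.0889
```

```bash
cat >> h.py <<'E'
def Rdown(psi):  # tool z (jaw dir) at world angle psi (rad), tool x down
    z=np.array([np.cos(psi),np.sin(psi),0]); x=np.array([0,0,-1.]); y=np.cross(z,x); return np.stack([x,y,z],1)
def rel(p,R,quiet=0):
    s=get_state(); R0=Ro.from_euler('xyz',s['ee_rot']).as_matrix()
    d=R0.T@(np.array(p)-s['eef_pos']); w=Ro.from_matrix(R0.T@R).as_rotvec()
    if not quiet: print('rel',np.round(d,4).tolist(),np.round(w,3).tolist(),'rows',round(max(np.linalg.norm(d)/.0625,np.degrees(np.linalg.norm(w))/10.7),1))
    return d,w
def st():
    s=get_state(); R0=Ro.from_euler('xyz',s['ee_rot']).as_matrix()
    print('t',round(s['t'],2),'p',np.round(s['eef_pos'],4),'psi',round(np.degrees(np.arctan2(R0[1,2],R0[0,2])),1),'q',np.round(s['q'],2),'F',np.round(s['force'],2),'M',np.round(s['moment'],3),'w',round(s['width'],4)); return s,R0
E
python3 - <<'E'
from h import *
f=load('top0.png'); g=load('scene0.png')
def T(a): return (90+a[0]/2.28,100+a[1]/2.28)
def S(a): return (230+a[0]/2.7,170+a[1]/2.7)
for a,b in [((640,379),(164,135)),((752,421),(120,90)),((752,378),(100,97)),((640,421),(187,123))]: print([np.round(x,4) for x in tri(f,T(a),g,S(b))])
for u in [(459,184),(529,188),(522,323),(449,317)]: print('tray',plane(f,*u,0.024)[:2].round(3))
for n,u,z in [('dome1',(232,121),.01),('dome2',(194,153),.01),('pole',(428,150),.0),('cup',(382,126),.03)]: print(n,plane(f,*u,z)[:2].round(3))
s,R0=st(); print(R0.round(3)); 
j=np.radians(0.9); 
for dpsi in (0,np.pi): rel([0.440,-0.164,0.15],Rdown(j+dpsi))
E
```

```text
[array([ 0.4581, -0.1155,  0.0366]), np.float64(0.0007)]
[array([ 0.4222, -0.2134,  0.0271]), np.float64(0.0028)]
[array([ 0.4585, -0.2098,  0.0415]), np.float64(0.0054)]
[array([ 0.4213, -0.1161,  0.0289]), np.float64(0.0001)]
tray [ 0.63  -0.296]
tray [ 0.623 -0.438]
tray [ 0.351 -0.417]
tray [ 0.36  -0.273]
dome1 [0.762 0.177]
dome2 [0.692 0.255]
pole [ 0.707 -0.238]
cup [ 0.748 -0.138]
t 0.15 p [ 0.168  -0.6533  0.1881] psi 104.4 q [-1.03  0.36  0.01 -0.   -1.22 -0.29] F [0.58 0.25 0.07] M [ 0.006 -0.032 -0.039] w 0.0875
[[-0.    -0.968 -0.249]
 [ 0.001 -0.249  0.968]
 [-1.     0.     0.001]]
rel [0.0385, -0.3853, 0.4061] [1.807, 0.001, -0.001] rows 9.7
rel [0.0385, -0.3853, 0.4061] [-1.335, 0.001, 0.001] rows 9.0
```

Corner triangulation puts the can tops at about 27–42 mm (mean 34), in agreement with 38 mm. First can: the one at top px (395,275).

```bash
python3 -m crank '[[0.038,-0.385,0.406,-1.335,0,0,0.75],[0.038,-0.385,0.406,-1.335,0,0,0.75],[0.038,-0.385,0.406,-1.335,0,0,0.75],[0.038,-0.385,0.406,-1.335,0,0,0.75],[0.038,-0.385,0.406,-1.335,0,0,0.75],[0.038,-0.385,0.406,-1.335,0,0,0.75],[0.038,-0.385,0.406,-1.335,0,0,0.75],[0.038,-0.385,0.406,-1.335,0,0,0.75],[0.038,-0.385,0.406,-1.335,0,0,0.75],[0.038,-0.385,0.406,-1.335,0,0,0.75]]' 40
python3 - <<'E'
from h import *
st(); rel([0.44,-0.164,0.006],Rdown(np.radians(180.9)))
snap('wrist','w1.png')
E
```

```text
t: 1.4
eef_pos: [0.4414, -0.1614, 0.1505]
ee_rot: [-1.294, 1.571, 1.869]
force: [-0.3, -0.6, 0.5]
width: 0.0654
t 1.4 p [ 0.4414 -0.1614  0.1505] psi -178.8 q [ 0.07  0.05 -0.48 -0.   -1.04 -0.05] F [-0.34 -0.59  0.51] M [0.032 0.149 0.026] w 0.0654
rel [0.1445, 0.0026, 0.0014] [0.006, 0.0, 0.0] rows 2.3
```

View pics/w1.png

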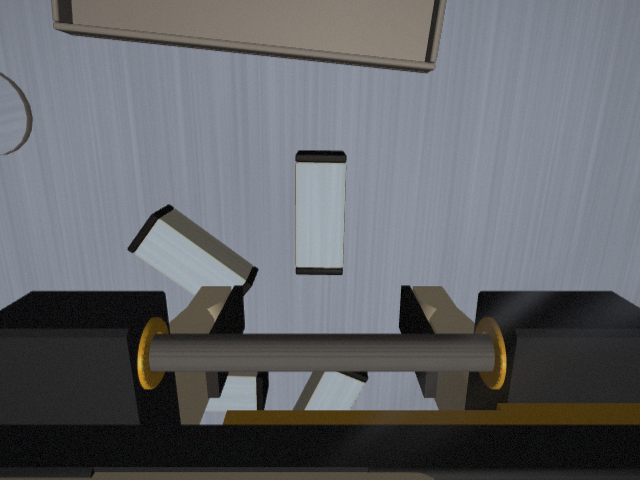

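Run:
```python
from h import *
w=load('w1.png')
c=[plane(w,u,v,.038)[:2] for u,v in [(297,152),(346,152),(344,270),(296,270)]]; print(np.round(c,4),np.mean(c,0))
c=[plane(w,u,v,.024)[:2] for u,v in [(437,68),(57,29),(445,0)]]; print('tray',np.round(c,4))
st()
```

```text
[[ 0.4614 -0.213 ]
 [ 0.4251 -0.2138]
 [ 0.4231 -0.1205]
 [ 0.4617 -0.1197]] [ 0.44282652 -0.16675813]
tray [[ 0.3601 -0.2744]
 [ 0.6337 -0.2943]
 [ 0.359  -0.3186]]
t 1.45 p [ 0.4404 -0.1628  0.1505] psi -178.9 q [ 0.07  0.05 -0.48 -0.   -1.04 -0.05] F [ 0.31 -1.16  0.84] M [-0.006  0.203 -0.021] w 0.0658
```

```bash
python3 -m crank '[[0.05,0.002,0,0.01,0,0,0.75],[0.1,0.003,0,0.01,0,0,0.75],[0.13,0.003,-0.001,0.01,0,0,0.75],[0.144,0.003,-0.001,0.01,0,0,0.75],[0.144,0.003,-0.001,0.01,0,0,0.3],[0.144,0.003,-0.001,0.01,0,0,0.3],[0.144,0.003,-0.001,0.01,0,0,0.3],[0.144,0.003,-0.001,0.01,0,0,0.3]]' 50; python3 -c "
from h import *
st()"
```

```text
t: 2.45
eef_pos: [0.4415, -0.1675, 0.0075]
ee_rot: [-3.098, 1.569, 0.05]
force: [0.1, 0.9, -0.8]
width: 0.0311
t 2.45 p [ 0.4415 -0.1675  0.0075] psi -179.7 q [ 0.06  0.23 -0.66  0.   -0.68 -0.05] F [ 0.09  0.89 -0.79] M [0.037 0.124 0.015] w 0.0311
```

Run:
```python
from h import *
snap('top','t1.png');snap('wrist','w2.png');st()
cv2.imwrite('pics/m.png',np.hstack([cv2.resize(load(n)['pixels'][:,:,::-1],(400,300)) for n in ('t1.png','w2.png')]))
```

```text
t 2.55 p [ 0.4412 -0.1675  0.0072] psi -179.6 q [ 0.06  0.23 -0.66  0.   -0.68 -0.05] F [ 0.96 -0.14  0.27] M [0.026 0.129 0.001] w 0.0275
```

View pics/m.png

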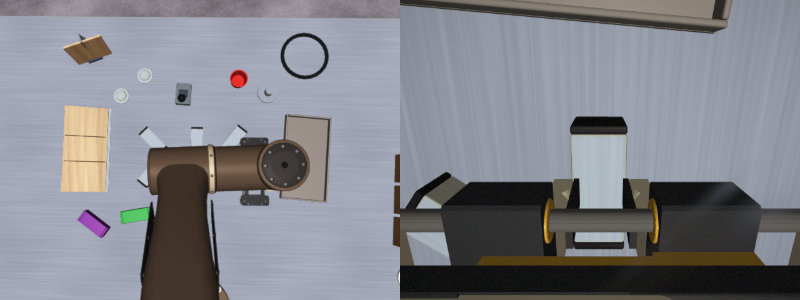

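Run:
```python
from h import *
w=load('w2.png'); cv2.imwrite('pics/m2.png',cv2.resize(w['pixels'][170:440,180:460,::-1],None,fx=2.8,fy=2.2,interpolation=cv2.INTER_CUBIC))
```

```text
(no output)
```

View pics/m2.png

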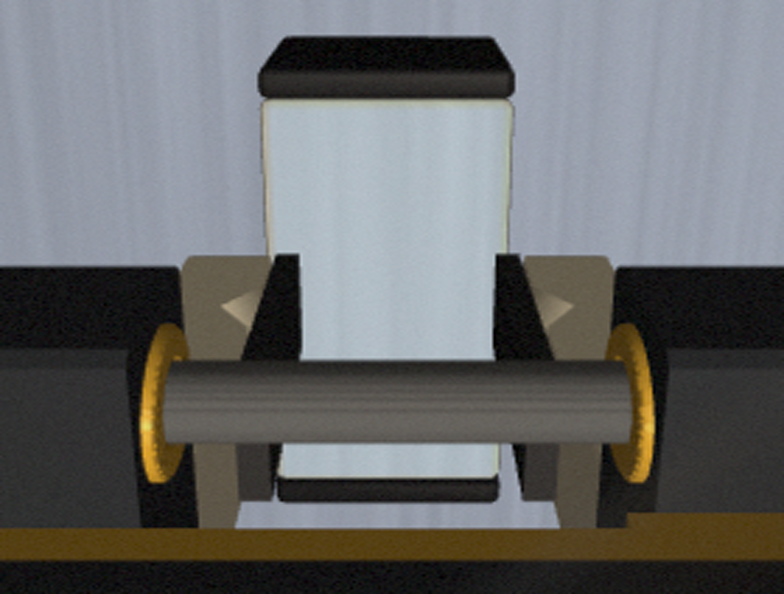

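Run:
```python
from h import *
w=load('w2.png'); s,R=st()
print('cam in tool',R.T@(ray(w,0,0)[0]-s['eef_pos']))
for x in (0,-.019,-.04):
  for z in (-.0137,.0137): print(x,z,proj(w,s['eef_pos']+R@[x,0.0095,z]).round(0),proj(w,s['eef_pos']+R@[x,-.0095,z]).round(0))
for z in (0,.038):
  for a in (-.048,.048):
    print('can',z,a,proj(w,[.4415-.019,-.166+a,z]).round(0),proj(w,[.4415+.019,-.166+a,z]).round(0))
```

```text
t 2.55 p [ 0.4412 -0.1675  0.0072] psi -179.6 q [ 0.06  0.23 -0.66  0.   -0.68 -0.05] F [ 0.96 -0.14  0.27] M [0.026 0.129 0.001] w 0.0275
cam in tool [-0.19697756  0.07817324 -0.00073005]
0 -0.0137 [296. 256.] [297. 291.]
0 0.0137 [350. 256.] [349. 291.]
-0.019 -0.0137 [294. 270.] [294. 307.]
-0.019 0.0137 [353. 270.] [352. 307.]
-0.04 -0.0137 [290. 288.] [291. 329.]
-0.04 0.0137 [356. 288.] [355. 329.]
can 0 -0.048 [361. 182.] [285. 181.]
can 0 0.048 [355. 351.] [288. 351.]
can 0.038 -0.048 [370. 196.] [277. 195.]
can 0.038 0.048 [362. 395.] [282. 394.]
```

```bash
python3 -m crank '[[0,0,0,0,0,0,0.2],[0,0,0,0,0,0,0.2],[0,0,0,0,0,0,0.2],[0,0,0,0,0,0,0.2]]' 50
python3 - <<'E'
from h import *
snap('wrist','w3.png');st()
w=load('w3.png'); cv2.imwrite('pics/m3.png',cv2.resize(w['pixels'][170:440,180:460,::-1],None,fx=2,fy=2,interpolation=cv2.INTER_CUBIC))
E
```

```text
t: 3.05
eef_pos: [0.4409, -0.1676, 0.0067]
ee_rot: [0.004, 1.571, -3.132]
force: [-0.4, -1.2, 0.4]
width: 0.0175
t 3.1 p [ 0.4409 -0.1676  0.0067] psi -179.7 q [ 0.06  0.24 -0.66  0.   -0.68 -0.05] F [-0.48 -0.56 -0.68] M [ 0.021  0.112 -0.021] w 0.0173
```

View pics/m3.png

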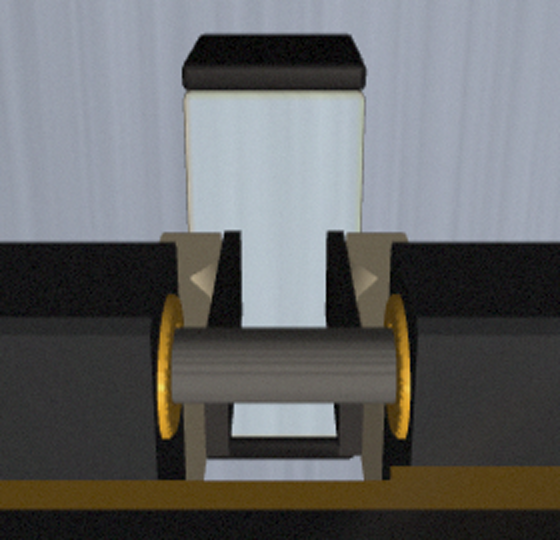

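```bash
python3 -m crank '[[-0.03,0,0,0,0,0,0.2],[-0.06,0,0,0,0,0,0.2],[-0.06,0,0,0,0,0,0.2]]' 50
python3 - <<'E'
from h import *
snap('wrist','w4.png');snap('scene','s4.png');st()
a=load('w4.png')['pixels'][170:440,180:460,::-1]; b=load('s4.png')['pixels'][150:360,200:420,::-1]
cv2.imwrite('pics/m4.png',np.hstack([cv2.resize(a,(400,400)),cv2.resize(b,(400,400))]))
E
```

```text
t: 3.48
eef_pos: [0.4427, -0.1676, 0.0689]
ee_rot: [3.102, 1.566, -0.033]
force: [0.4, -0.1, -1.6]
width: 0.0176
t 3.58 p [ 0.4409 -0.1675  0.0668] psi -179.7 q [ 0.06  0.15 -0.59 -0.   -0.83 -0.05] F [-1.03 -0.48 -0.55] M [ 0.043  0.179 -0.015] w 0.0172
```

View pics/m4.png

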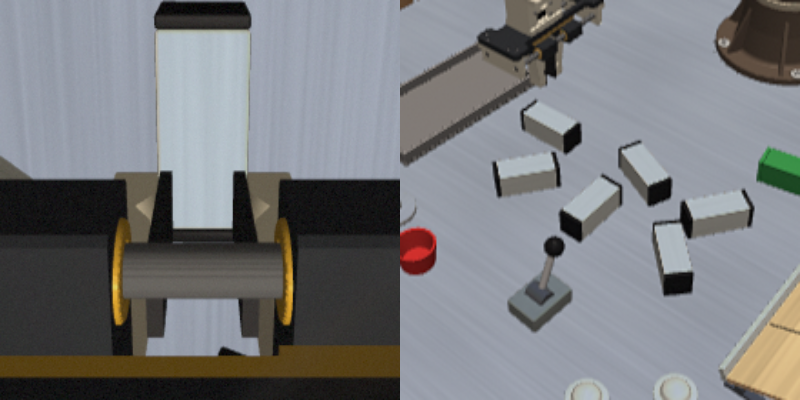

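Run:
```python
from h import *
s,R=st();g=load('s4.png');w=load('w4.png')
print(proj(g,s['eef_pos']),proj(g,[.441,-.166,.038]),proj(g,[.441,-.166,.0]))
a=g['pixels'][120:260,200:360,::-1]; cv2.imwrite('pics/m5.png',cv2.resize(a,(800,600),interpolation=cv2.INTER_CUBIC))
```

```text
t 3.58 p [ 0.4409 -0.1675  0.0668] psi -179.7 q [ 0.06  0.15 -0.59 -0.   -0.83 -0.05] F [-1.03 -0.48 -0.55] M [ 0.043  0.179 -0.015] w 0.0172
[280.59271386 201.47278504] [281.47790191 209.65663342] [282.15571467 219.82203589]
```

View pics/m5.png

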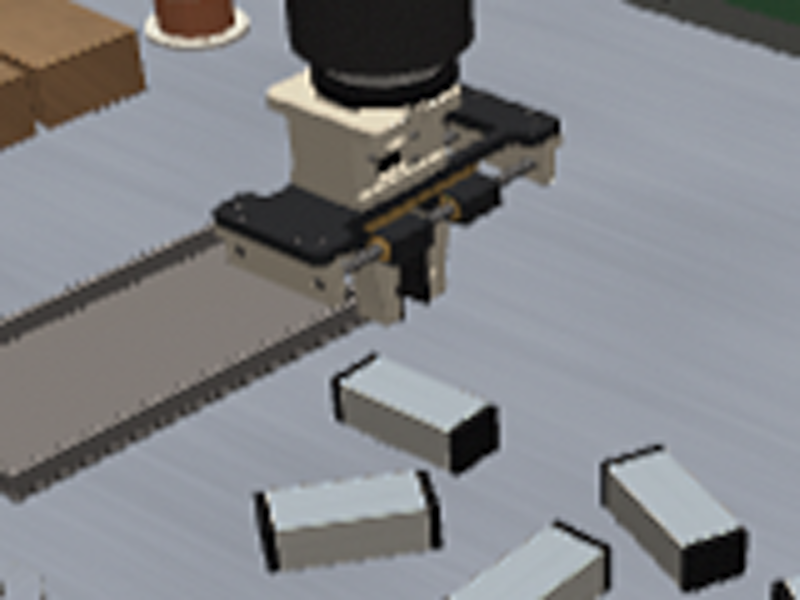

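Run:
```python
from h import *
f=load('t1.png');
for z in (0.007,.1,.2,.3,.4): print(z,proj(f,[.4412,-.1675,z]).round(0))
snap('top','t5.png'); s,R=st()
g=load('s4.png')
for z in (0.067,.1,.15,.2,.25,.3): print(z,proj(load('t5.png'),[.4412,-.1675,z]).round(0),proj(g,[.4412,-.1675,z]).round(0))
cv2.imwrite('pics/m6.png',np.hstack([cv2.resize(load('t5.png')['pixels'][170:350,300:540,::-1],(560,420))]))
```

```text
0.007 [395. 276.]
0.1 [402. 274.]
0.2 [411. 272.]
0.3 [423. 269.]
0.4 [437. 266.]
t 3.62 p [ 0.4404 -0.1675  0.0663] psi -179.7 q [ 0.06  0.15 -0.59 -0.   -0.83 -0.05] F [-0.72  0.25  0.28] M [ 0.011  0.094 -0.013] w 0.0175
0.067 [399. 275.] [281. 201.]
0.1 [402. 274.] [280. 192.]
0.15 [406. 273.] [279. 177.]
0.2 [411. 272.] [278. 161.]
0.25 [417. 271.] [277. 145.]
0.3 [423. 269.] [275. 127.]
```

View pics/m6.png

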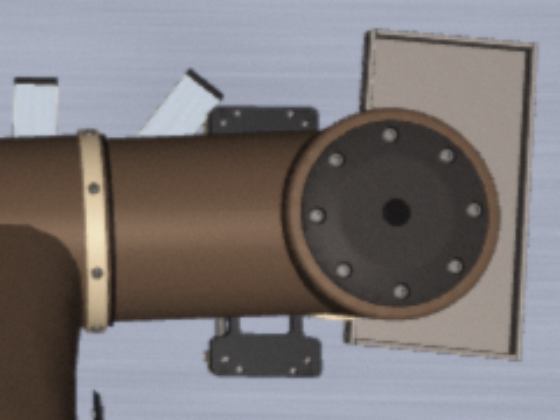

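View pics/s4.png

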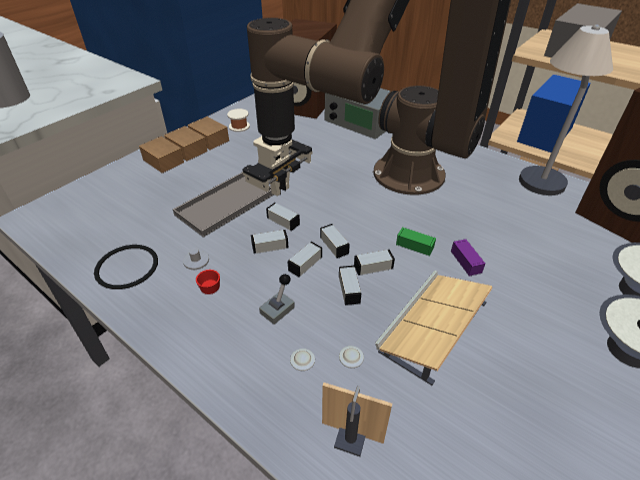

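Run:
```python
from h import *
s,R=st();g=load('s4.png');f=load('t5.png')
im=g['pixels'][130:210,230:330].copy()
im=cv2.resize(im[:,:,::-1],(800,640),interpolation=cv2.INTER_CUBIC)
def mark(p,c): 
    u=proj(g,p); cv2.circle(im,(int((u[0]-230)*8),int((u[1]-130)*8)),5,c,-1)
for x in np.arange(-.1,.001,.01): mark(s['eef_pos']+R@[x,0,0],(0,0,255))
for z in (-.0965,.0965):
  for y in (-.039,.039): mark(s['eef_pos']+R@[-.066,y,z],(0,255,0))
cv2.imwrite('pics/m7.png',im)
print([proj(f,s['eef_pos']+R@[-.066-h,y,z]).round(1).tolist() for h in (0,.05) for z in (-.0965,.0965) for y in (-.039,.039)])
```

```text
t 3.62 p [ 0.4404 -0.1675  0.0663] psi -179.7 q [ 0.06  0.15 -0.59 -0.   -0.83 -0.05] F [-0.72  0.25  0.28] M [ 0.011  0.094 -0.013] w 0.0175
[[383.0, 220.9], [425.7, 221.2], [383.4, 327.2], [427.0, 327.8], [386.5, 217.1], [431.4, 217.4], [387.0, 329.1], [432.9, 329.7]]
```

View pics/m7.png

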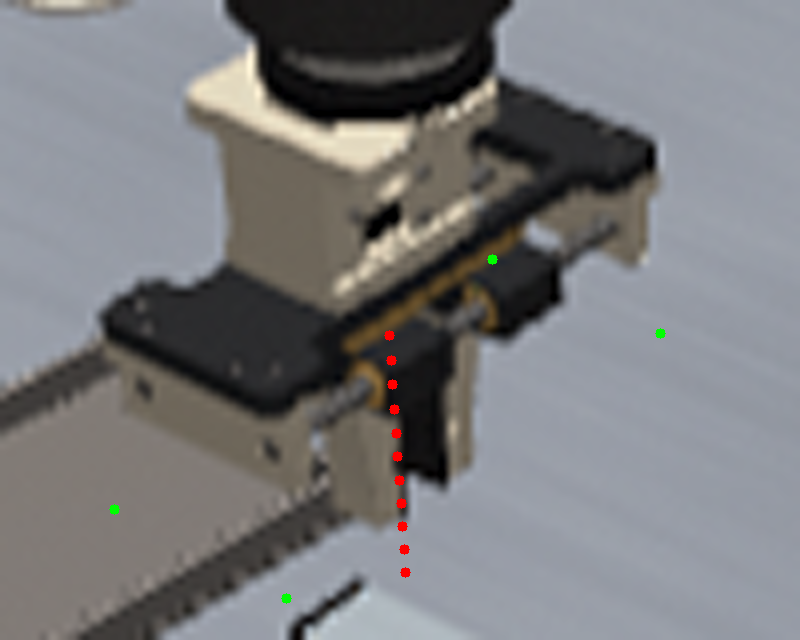

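The reported TCP doesn't match the pictures. In the scene view the fingertips are at about (282,192), but the reported TCP projects to (281,201). The tips are therefore about 35–40 mm higher than reported, and they closed above the can. I'll go down in small steps and check against the pictures.

```bash
python3 -m crank '[[0,0,0,0,0,0,0.75],[0,0,0,0,0,0,0.75],[0,0,0,0,0,0,0.75],[0.05,-0.001,-0.001,0,0,0,0.75],[0.07,-0.001,-0.001,0,0,0,0.75],[0.08,-0.001,-0.001,0,0,0,0.75],[0.08,-0.001,-0.001,0,0,0,0.75]]' 50
python3 - <<'E'
from h import *
snap('wrist','w6.png');snap('scene','s6.png');s,R=st()
g=load('s6.png')
im=g['pixels'][130:250,220:340].copy()
im=cv2.resize(im[:,:,::-1],(600,600),interpolation=cv2.INTER_CUBIC)
for x in np.arange(-.1,.001,.01):
    u=proj(g,s['eef_pos']+R@[x,0,0]); cv2.circle(im,(int((u[0]-220)*5),int((u[1]-130)*5)),3,(0,0,255),-1)
cv2.imwrite('pics/m8.png',im)
E
```

```text
t: 4.5
eef_pos: [0.4417, -0.1666, -0.0135]
ee_rot: [0.102, 1.57, -3.033]
force: [1.0, -0.1, 0.8]
width: 0.0658
t 4.6 p [ 0.4426 -0.1666 -0.0125] psi -179.6 q [ 0.06  0.27 -0.68  0.   -0.63 -0.05] F [0.26 0.28 0.29] M [0.007 0.102 0.05 ] w 0.0655
```

View pics/m8.png

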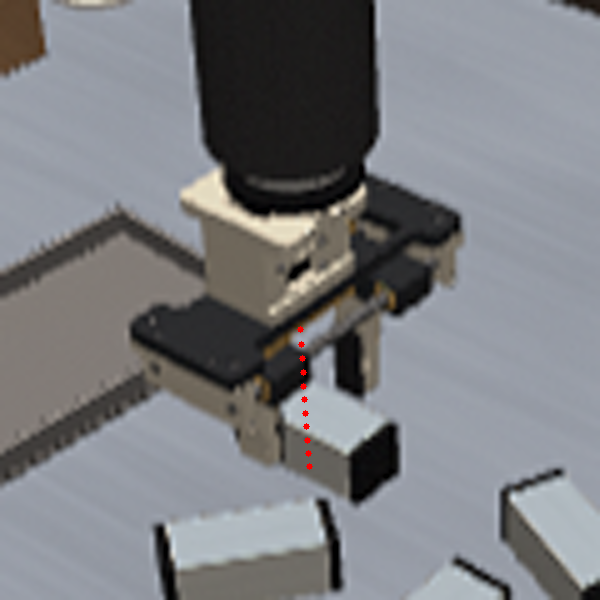

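View pics/w6.png

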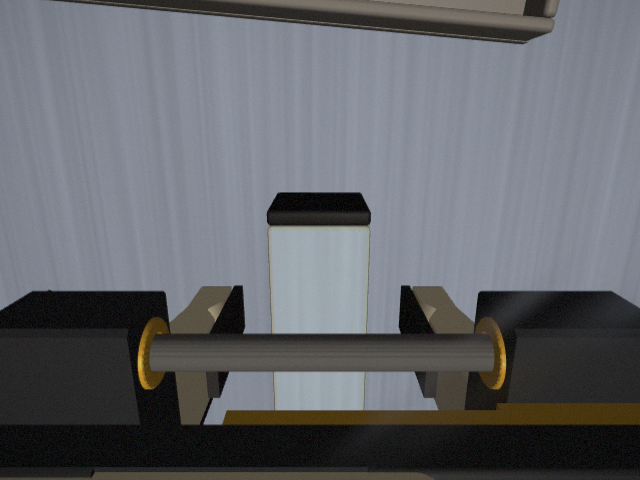

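Run:
```python
from h import *
s,R=st();w=load('w6.png')
fl=240/np.tan(np.radians(float(w['vfov']))/2); dep=fl*.0655/157
for u in (243,400):
    c,d=ray(w,u,287); print(R.T@(c+d*dep-s['eef_pos']), c+d*dep)
for z in (.038,.034): print([plane(w,u,v,z)[:2].round(4).tolist() for u,v in [(269,224),(369,224),(276,405),(364,405)]])
```

```text
t 4.6 p [ 0.4426 -0.1666 -0.0125] psi -179.6 q [ 0.06  0.27 -0.68  0.   -0.63 -0.05] F [0.26 0.28 0.29] M [0.007 0.102 0.05 ] w 0.0655
[-0.03739725  0.0094601  -0.03261448] [ 0.47526785 -0.17583273  0.02488906]
[-0.03751686  0.00947497  0.03288541] [ 0.40976924 -0.17625692  0.02493512]
[[0.4619, -0.2065], [0.4254, -0.2067], [0.4613, -0.128], [0.4244, -0.1282]]
[[0.4624, -0.2055], [0.4249, -0.2057], [0.4618, -0.1248], [0.4238, -0.125]]
```

Triangulating the pad edges in the wrist view puts the real fingertip 37.5 mm behind the reported TCP. I'll apply that offset from here on.

```bash
cat >> h.py <<'E'
TIP=0.0375
def relt(tip,R,quiet=0): # target for the REAL fingertip
    return rel(np.array(tip)+R@[TIP,0,0],R,quiet)
E
python3 -m crank '[[0.010,0,0,0,0,0,0.75],[0.02,0,0,0,0,0,0.75],[0.02,0,0,0,0,0,0.3],[0.02,0,0,0,0,0,0.3],[0.02,0,0,0,0,0,0.3],[0.02,0,0,0,0,0,0.3]]' 50; python3 -c "
from h import *
st()"
```

```text
t: 5.35
eef_pos: [0.4423, -0.1665, -0.033]
ee_rot: [3.127, 1.57, -0.008]
force: [0.4, 0.8, -0.3]
width: 0.0376
t 5.35 p [ 0.4423 -0.1665 -0.033 ] psi -179.6 q [ 0.06  0.31 -0.69  0.   -0.57 -0.05] F [ 0.39  0.77 -0.34] M [ 0.01  -0.132 -0.071] w 0.0376
```

```bash
cat >> h.py <<'E'
def meas(n=8,tag=''):
    F=[];M=[]
    for i in range(n):
        s=get_state(); F.append(s['force']);M.append(s['moment']); grab_frame('scene')
    s=get_state();R=Ro.from_euler('xyz',s['ee_rot']).as_matrix()
    F=np.array(F);M=np.array(M)
    print(tag,'t',round(s['t'],2),'Ftool',(R.T@F.mean(0)).round(2),'Mtool',(R.T@M.mean(0)).round(3),'sdM',M.std(0).round(3),'Fw',F.mean(0).round(2),'w',round(s['width'],4),'ytilt(deg, +y tool up)',np.degrees(np.arcsin(R[2,1])).round(1))
E
python3 -m crank '[[-0.05,0,0,0,0,0,0.3],[-0.10,0,0,0,0,0,0.3],[-0.15,0,0,0,0,0,0.3],[-0.15,0,0,0,0,0,0.3]]' 60; python3 -c "
from h import *
meas(8,'level')"
python3 -m crank '[[0,0,0,0,0,0.18,0.3],[0,0,0,0,0,0.36,0.3],[0,0,0,0,0,0.45,0.3],[0,0,0,0,0,0.45,0.3],[0,0,0,0,0,0.45,0.3]]'; python3 -c "
from h import *
meas(8,'A');st()"
python3 -m crank '[[0,0,0,0,0,-0.18,0.3],[0,0,0,0,0,-0.36,0.3],[0,0,0,0,0,-0.54,0.3],[0,0,0,0,0,-0.72,0.3],[0,0,0,0,0,-0.9,0.3],[0,0,0,0,0,-0.9,0.3],[0,0,0,0,0,-0.9,0.3]]'; python3 -c "
from h import *
meas(8,'B');st()"
```

```text
t: 5.85
eef_pos: [0.4443, -0.1666, 0.1203]
ee_rot: [3.138, 1.563, 0.003]
force: [0.9, 0.3, -5.1]
width: 0.0377
level t 6.25 Ftool [ 4.3  -0.03 -0.29] Mtool [ 0.015 -0.121 -0.083] sdM [0.042 0.067 0.029] Fw [ 0.28  0.03 -4.3 ] w 0.0376 ytilt(deg, +y tool up) -0.0
t: 6.88
eef_pos: [0.442, -0.1661, 0.1164]
ee_rot: [1.569, 1.122, -1.566]
force: [-0.6, -0.4, -3.8]
width: 0.0378
A t 7.28 Ftool [ 3.92 -1.81 -0.22] Mtool [-0.051 -0.097 -2.145] sdM [0.042 0.032 0.039] Fw [ 0.22 -0.07 -4.32] w 0.0376 ytilt(deg, +y tool up) 25.8
t 7.28 p [ 0.4419 -0.1669  0.1169] psi -179.7 q [ 0.42  0.08 -0.83  0.52 -0.92 -0.79] F [-0.47  0.15 -4.  ] M [ 2.188  0.111 -0.007] w 0.0376
t: 8.15
eef_pos: [0.4412, -0.1677, 0.1159]
ee_rot: [-1.566, 1.121, 1.579]
force: [-0.1, 0.2, -4.3]
width: 0.0377
B t 8.55 Ftool [ 3.68  1.56 -0.02] Mtool [ 0.047 -0.095  1.98 ] sdM [0.031 0.027 0.026] Fw [ 0.02  0.2  -3.99] w 0.0373 ytilt(deg, +y tool up) -25.7
t 8.55 p [ 0.4421 -0.1656  0.1173] psi -179.5 q [-0.35  0.27 -0.21 -0.44 -1.28  0.52] F [-0.53 -0.45 -4.51] M [-2.055  0.103 -0.015] w 0.0373
```

```bash
python3 -m crank '[[0,0,0,0,0,0.18,0.3],[0,0,0,0,0,0.36,0.3],[0,0,0,0,0,0.54,0.3],[0,0,0,0,0,0.72,0.3],[0,0,0,0,0,0.9,0.3],[0,0,0,0,0,0.9,0.3],[0,0,0,0,0,0.72,0.3],[0,0,0,0,0,0.54,0.3],[0,0,0,0,0,0.45,0.3],[0,0,0,0,0,0.45,0.3]]'; python3 -c "
from h import *
meas(10,'level after A');st()
relt([0.425,0.359,0.1],Rdown(0))
relt([0.425,0.359,0.1],Rdown(np.pi))"
```

```text
t: 9.8
eef_pos: [0.4426, -0.1675, 0.1175]
ee_rot: [-2.665, 1.568, 0.479]
force: [0.1, -0.0, -4.2]
width: 0.0377
level after A t 10.3 Ftool [ 4.27 -0.13  0.07] Mtool [ 0.01  -0.13  -0.091] sdM [0.036 0.106 0.024] Fw [-0.07  0.12 -4.27] w 0.0377 ytilt(deg, +y tool up) 0.0
t 10.3 p [ 0.4418 -0.1661  0.1167] psi -179.6 q [ 0.06  0.09 -0.52  0.   -0.96 -0.05] F [-0.42 -0.36 -3.17] M [0.136 0.078 0.035] w 0.0377
rel [0.054, -0.5252, 0.0131] [-3.134, 0.0, 0.0] rows 16.8
rel [0.054, -0.5252, 0.0131] [0.007, 0.0, -0.0] rows 8.4
```

Can 1 is sound: the moment stays at about −0.09 N·m about tool z both before tilting and after tilting either way, so the heavy end is on tool +y. With psi=180° that end points to −y, which is the low side, so I can place it without turning.

```bash
cat >> h.py <<'E'
O=np.array([0.507,0.359,0.040]); NB=np.array([0,-np.sin(np.radians(20)),np.cos(np.radians(20))]); UP=np.array([0,np.cos(np.radians(20)),np.sin(np.radians(20))])
def Rboard(psi):
    z=np.array([np.cos(psi),0,0]); z/=np.linalg.norm(z); x=-NB; return np.stack([x,np.cross(z,x),z],1)
def board(dx,h,psi,up=0.0): # tip at world x = O.x+dx, h above face
    return relt(O+np.array([dx,0,0])+NB*h+UP*up,Rboard(psi))
E
python3 -c "
from h import *
print(board(-.105,.07,np.pi))"
```

```text
rel [0.046, -0.5142, 0.0362] [0.007, 0.002, -0.349] rows 8.3
(array([ 0.04599211, -0.51422759,  0.03615864]), array([ 0.00702858,  0.00153205, -0.34936171]))
```

```bash
python3 -m crank '[[0.006,-0.0625,0.004,0,0,0,0.3],[0.012,-0.125,0.008,0,0,0,0.3],[0.018,-0.187,0.012,0,0,0,0.3],[0.024,-0.249,0.017,0,0,0,0.3],[0.029,-0.311,0.021,0,0,0,0.3],[0.034,-0.373,0.026,0,0,-0.12,0.3],[0.04,-0.435,0.031,0.004,0,-0.25,0.3],[0.046,-0.495,0.036,0.007,0.002,-0.349,0.3],[0.046,-0.514,0.036,0.007,0.002,-0.349,0.3],[0.046,-0.514,0.036,0.007,0.002,-0.349,0.3]]'; python3 -c "
from h import *
st();board(-.105,.07,np.pi);board(-.105,.0055,np.pi);snap('scene','s10.png')
a=load('s10.png')['pixels'][200:420,330:530,::-1]; cv2.imwrite('pics/m10.png',cv2.resize(a,None,fx=2.7,fy=2.7))"
```

```text
t: 11.55
eef_pos: [0.4028, 0.3478, 0.0707]
ee_rot: [-1.574, 1.224, 1.569]
force: [0.8, -0.5, -2.8]
width: 0.0378
t 11.55 p [0.4028 0.3478 0.0707] psi -180.0 q [ 0.88  0.14 -0.51 -0.35 -0.68 -0.64] F [ 0.8  -0.45 -2.79] M [-1.658  0.108  0.002] w 0.0378
rel [0.0002, -0.0001, 0.0008] [0.001, -0.001, -0.002] rows 0.0
rel [0.0647, -0.0002, 0.0008] [0.001, -0.001, -0.002] rows 1.0
```

View pics/m10.png

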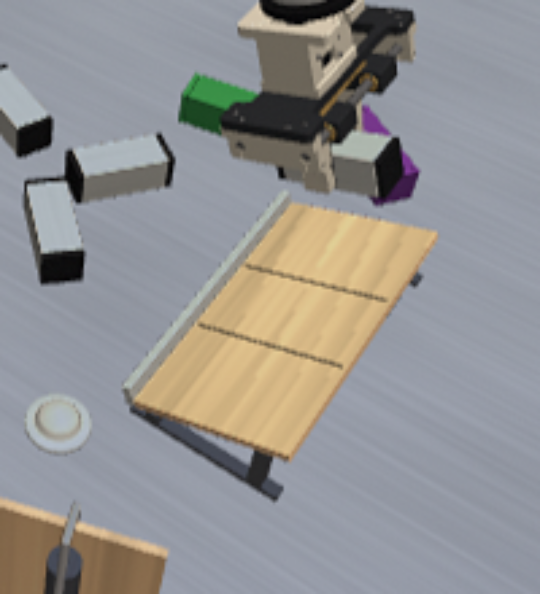

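```bash
python3 -m crank '[[0.03,0,0.001,0,0,0,0.3],[0.048,0,0.001,0,0,0,0.3],[0.056,0,0.001,0,0,0,0.3],[0.056,0,0.001,0,0,0,0.3]]'; python3 -c "
from h import *
meas(3);st();board(-.105,.0055,np.pi);snap('scene','s11.png')
a=load('s11.png')['pixels'][200:420,330:530,::-1]; cv2.imwrite('pics/m11.png',cv2.resize(a,None,fx=2.7,fy=2.7))"
```

```text
t: 12.1
eef_pos: [0.4018, 0.366, 0.0177]
ee_rot: [-1.571, 1.223, 1.569]
force: [0.4, 0.4, -3.3]
width: 0.0379
 t 12.25 Ftool [ 3.44  1.17 -0.18] Mtool [ 0.041 -0.08   1.555] sdM [0.013 0.052 0.007] Fw [ 0.19  0.07 -3.63] w 0.0376 ytilt(deg, +y tool up) -20.0
t 12.25 p [0.4023 0.3665 0.0188] psi 179.9 q [ 0.9   0.24 -0.52 -0.4  -0.57 -0.59] F [ 0.26 -1.17 -3.75] M [-1.54   0.109  0.03 ] w 0.0376
rel [0.0096, -0.0002, 0.0003] [-0.001, -0.002, 0.001] rows 0.2
```

View pics/m11.png

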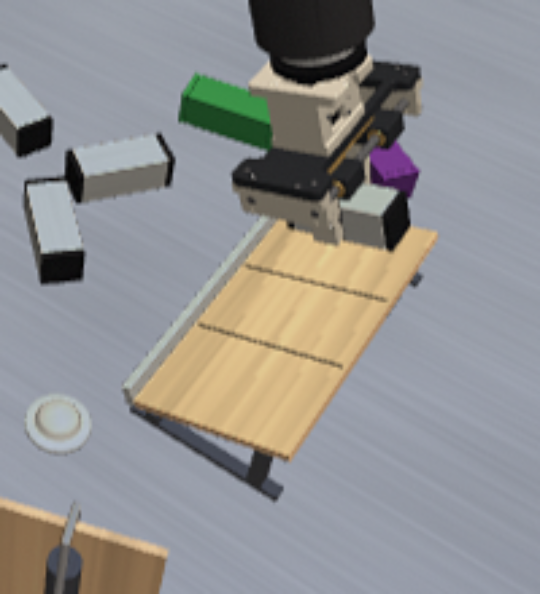

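```bash
python3 -m crank '[[0.004,0,0,0,0,0,0.3],[0.008,0,0,0,0,0,0.3],[0.008,0,0,0,0,0,0.3]]'; python3 -c "
from h import *
meas(3);st();board(-.105,.0055,np.pi)"
```

```text
t: 12.68
eef_pos: [0.4017, 0.369, 0.0103]
ee_rot: [-1.572, 1.222, 1.569]
force: [0.2, 0.0, -4.6]
width: 0.0377
 t 12.82 Ftool [ 4.14  1.34 -0.  ] Mtool [ 0.014 -0.084  1.575] sdM [0.037 0.039 0.02 ] Fw [ 0.    0.16 -4.35] w 0.0376 ytilt(deg, +y tool up) -20.0
t 12.82 p [0.4019 0.3691 0.0106] psi 179.9 q [ 0.91  0.25 -0.53 -0.41 -0.55 -0.58] F [-0.89 -0.16 -4.13] M [-1.605  0.14  -0.003] w 0.0376
rel [0.0009, -0.0006, -0.0001] [-0.001, -0.001, -0.0] rows 0.0
```

No contact yet, so I go on in 3 mm steps.

```bash
python3 -m crank '[[0.003,0,0,0,0,0,0.3],[0.003,0,0,0,0,0,0.3]]'; python3 -c "
from h import *
meas(2);st()"; python3 -m crank '[[0.003,0,0,0,0,0,0.3],[0.003,0,0,0,0,0,0.3]]'; python3 -c "
from h import *
meas(2);st()"
```

```text
t: 13.08
eef_pos: [0.4021, 0.3701, 0.009]
ee_rot: [-1.575, 1.221, 1.567]
force: [-2.6, -4.8, 11.3]
width: 0.0376
 t 13.18 Ftool [-12.64   0.94   2.55] Mtool [ 0.108 -1.54   2.001] sdM [0.012 0.005 0.05 ] Fw [-2.57 -5.21 11.55] w 0.0378 ytilt(deg, +y tool up) -20.0
t 13.18 p [0.4021 0.3701 0.009 ] psi 180.0 q [ 0.91  0.26 -0.53 -0.42 -0.55 -0.58] F [-3.23 -5.26 11.44] M [-1.933  1.494  0.457] w 0.0378
t: 13.42
eef_pos: [0.4021, 0.3702, 0.0088]
ee_rot: [-1.577, 1.22, 1.566]
force: [-11.3, -22.2, 47.8]
width: 0.0377
 t 13.53 Ftool [-52.71   4.64  11.91] Mtool [ 0.263 -5.042  3.232] sdM [0.03  0.008 0.005] Fw [-11.99 -22.47  47.88] w 0.0381 ytilt(deg, +y tool up) -20.1
t 13.53 p [0.4021 0.3702 0.0088] psi -180.0 q [ 0.91  0.26 -0.53 -0.42 -0.55 -0.57] F [-11.23 -22.78  48.62] M [-3.251  4.759  1.403] w 0.0381
```

Contact came where it was expected, so the board geometry is right. Ease off, open, retreat.

```bash
python3 -m crank '[[-0.0035,0,0,0,0,0,0.3],[-0.0035,0,0,0,0,0,0.6],[-0.0035,0,0,0,0,0,0.6],[-0.0035,0,0,0,0,0,0.6],[-0.03,0,0,0,0,0,0.6],[-0.08,0,0,0,0,0,0.6],[-0.08,0,0,0,0,0,0.6]]'; python3 -c "
from h import *
st();snap('scene','s12.png');f=snap('top','t12.png')
for o in cans_top(f): print([np.round(x,3) for x in o])
a=load('s12.png')['pixels'][150:420,230:530,::-1]; cv2.imwrite('pics/m12.png',cv2.resize(a,None,fx=2.2,fy=2.2))"
```

```text
t: 14.4
eef_pos: [0.4035, 0.3449, 0.0837]
ee_rot: [-1.586, 1.218, 1.555]
force: [-0.4, -0.5, -1.1]
width: 0.0526
t 14.4 p [0.4035 0.3449 0.0837] psi 179.9 q [ 0.88  0.12 -0.5  -0.34 -0.7  -0.64] F [-0.41 -0.53 -1.1 ] M [-1.097  0.084 -0.009] w 0.0526
[array([424. , 475.5]), array([ 0.059, -0.219]), np.float64(91.4), np.float64(0.145), np.float64(0.013), np.float64(433.5)]
[array([220., 472.]), array([0.056, 0.173]), np.float64(91.385), np.float64(0.128), np.float64(0.026), np.float64(577.5)]
[array([459. , 451.5]), array([ 0.105, -0.286]), np.float64(91.342), np.float64(0.138), np.float64(0.024), np.float64(440.5)]
[array([489.376, 426.595]), array([ 0.153, -0.344]), np.float64(89.041), np.float64(0.197), np.float64(0.031), np.float64(1013.5)]
[array([300., 423.]), array([0.151, 0.021]), np.float64(91.277), np.float64(0.195), np.float64(0.03), np.float64(1032.5)]
[array([116.532, 417.797]), array([0.153, 0.38 ]), np.float64(88.758), np.float64(0.184), np.float64(0.03), np.float64(926.5)]
[array([499., 399.]), array([ 0.205, -0.364]), np.float64(91.228), np.float64(0.088), np.float64(
[... 2982 characters left out ...]
float64(90.592), np.float64(0.143), np.float64(0.026), np.float64(567.5)]
[array([603.282, 113.488]), array([ 0.777, -0.586]), np.float64(93.147), np.float64(0.146), np.float64(0.043), np.float64(795.5)]
[array([421.5, 107.5]), array([ 0.786, -0.218]), np.float64(90.545), np.float64(0.133), np.float64(0.028), np.float64(641.5)]
[array([ 83.5, 103.5]), array([0.787, 0.484]), np.float64(90.535), np.float64(0.188), np.float64(0.028), np.float64(750.0)]
[array([290.5,  79. ]), array([0.844, 0.053]), np.float64(90.468), np.float64(0.169), np.float64(0.039), np.float64(648.0)]
[array([307. ,  58.5]), array([0.889, 0.02 ]), np.float64(90.418), np.float64(0.18), np.float64(0.037), np.float64(846.5)]
```

View pics/m12.png

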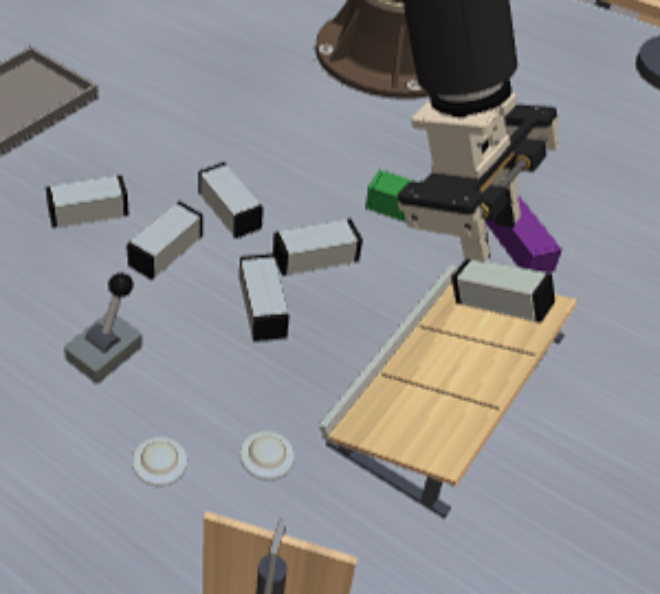

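View pics/t12.png

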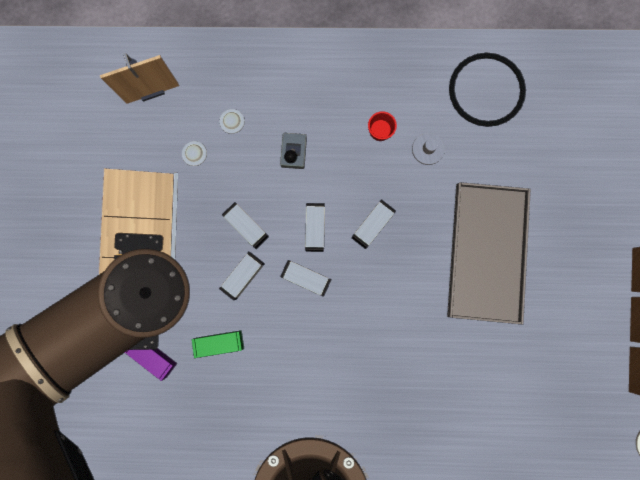

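```bash
cat >> h.py <<'E'
def cans_top(f,z=0.038):
    im=f['pixels']; hsv=cv2.cvtColor(im,cv2.COLOR_RGB2HSV); V=cv2.GaussianBlur(hsv[...,2],(3,3),0)
    bg=np.median(V[:300,180:440]); m=((V>bg+13)&(hsv[...,1]<45)&(im[...,2]>=im[...,0])).astype(np.uint8)
    m=cv2.morphologyEx(m,cv2.MORPH_OPEN,np.ones((5,5),np.uint8)); out=[]
    for c in cv2.findContours(m,cv2.RETR_EXTERNAL,cv2.CHAIN_APPROX_NONE)[0]:
        r=cv2.minAreaRect(c); b=cv2.boxPoints(r); P=np.array([plane(f,u,v,z)[:2] for u,v in b]); e1=P[1]-P[0]; e2=P[2]-P[1]
        L,W=np.linalg.norm(e1),np.linalg.norm(e2); e=e1
        if W>L: L,W=W,L; e=e2
        if .06<L<.1 and .028<W<.046: out.append(('px',tuple(np.round(r[0])),'xy',P.mean(0).round(4),'ang',round(np.degrees(np.arctan2(e[1],e[0]))%180,1),round(L,3),round(W,3)))
    return out
def pick(xy,ang,psi_near):
    c=[np.radians(ang+90+k*180) for k in (-2,-1,0,1)]; psi=min(c,key=lambda a:abs(a-np.radians(psi_near)))
    print('psi',np.degrees(psi)); R=Rdown(psi); relt([*xy,.075],R); relt([*xy,.005],R); relt([*xy,.155],R)
E
python3 - <<'E'
from h import *
for o in cans_top(load('t12.png')): print(o)
pick([.437,.1445],143.2,220)
E
```

```text
('px', (np.float64(305.0), np.float64(278.0)), 'xy', array([0.4325, 0.0152]), 'ang', np.float64(66.8), np.float64(0.078), np.float64(0.034))
('px', (np.float64(240.0), np.float64(275.0)), 'xy', array([0.4358, 0.1455]), 'ang', np.float64(143.5), np.float64(0.079), np.float64(0.034))
('px', (np.float64(244.0), np.float64(225.0)), 'xy', array([0.5381, 0.141 ]), 'ang', np.float64(46.0), np.float64(0.077), np.float64(0.033))
('px', (np.float64(314.0), np.float64(226.0)), 'xy', array([ 0.5372, -0.0016]), 'ang', np.float64(0.8), np.float64(0.077), np.float64(0.034))
('px', (np.float64(374.0), np.float64(223.0)), 'xy', array([ 0.5447, -0.1209]), 'ang', np.float64(142.5), np.float64(0.078), np.float64(0.034))
psi 233.2
rel [-0.028, 0.2022, -0.0353] [-0.92, -0.164, 0.324] rows 5.3
rel [0.0378, 0.2262, -0.0352] [-0.92, -0.164, 0.324] rows 5.3
rel [-0.1031, 0.1748, -0.0354] [-0.92, -0.164, 0.324] rows 5.3
```

```bash
python3 -m crank '[[-0.028,0.05,-0.009,-0.15,-0.03,0.06,0.75],[-0.028,0.1,-0.018,-0.33,-0.06,0.12,0.75],[-0.028,0.15,-0.027,-0.5,-0.09,0.18,0.75],[-0.028,0.202,-0.035,-0.68,-0.12,0.24,0.75],[-0.028,0.202,-0.035,-0.86,-0.154,0.3,0.75],[-0.028,0.202,-0.035,-0.92,-0.164,0.324,0.75],[-0.028,0.202,-0.035,-0.92,-0.164,0.324,0.75],[-0.028,0.202,-0.035,-0.92,-0.164,0.324,0.75]]' 60
python3 - <<'E'
from h import *
w=snap('wrist','w13.png'); st(); pick([.437,.1445],143.2,220)
E
```

```text
t: 15.5
eef_pos: [0.4362, 0.1445, 0.0368]
ee_rot: [-0.31, 1.569, -2.524]
force: [-0.1, 0.1, 0.2]
width: 0.0659
t 15.55 p [0.4364 0.1444 0.037 ] psi -126.9 q [ 0.75  0.17 -0.65 -0.   -0.75  0.18] F [0.24 0.38 0.35] M [-0.042  0.104  0.049] w 0.0658
psi 233.2
rel [-0.0005, 0.0004, -0.0004] [-0.001, 0.002, 0.0] rows 0.0
rel [0.0695, 0.0004, -0.0005] [-0.001, 0.002, 0.0] rows 1.1
rel [-0.0805, 0.0004, -0.0003] [-0.001, 0.002, 0.0] rows 1.3
```

View pics/w13.png

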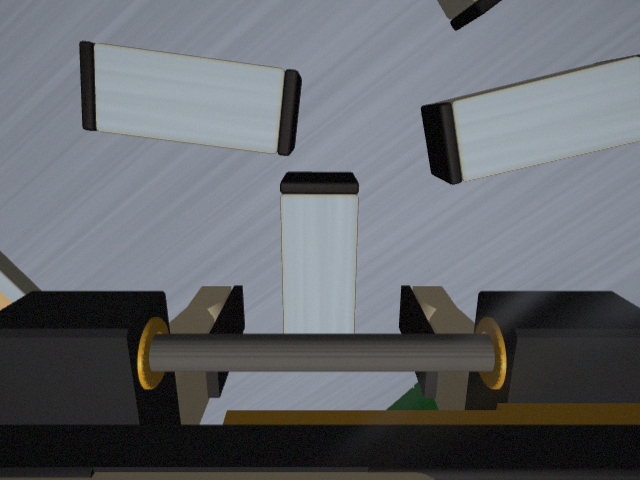

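```bash
python3 -c "
from h import *
w=load('w13.png'); p=plane(w,320,172,.036); s=get_state(); print(p, Rdown(np.radians(233.2)).T@(p-s['eef_pos']))"
python3 -m crank '[[0.04,0,0,0,0,0,0.75],[0.06,0,0,0,0,0,0.75],[0.07,0,0,0,0,0,0.75],[0.07,0,0,0,0,0,0.3],[0.07,0,0,0,0,0,0.3],[0.07,0,0,0,0,0,0.3],[0.07,0,0,0,0,0,0.3],[0.02,0,0,0,0,0,0.3],[-0.04,0,0,0,0,0,0.3],[-0.08,0,0,0,0,0,0.3]]' 60; python3 -c "
from h import *
meas(8,'L0')"
python3 -m crank '[[0,0,0,0,0,0.18,0.3],[0,0,0,0,0,0.36,0.3],[0,0,0,0,0,0.45,0.3],[0,0,0,0,0,0.45,0.3],[0,0,0,0,0,0.45,0.3],[0,0,0,0,0,0.3,0.3],[0,0,0,0,0,0.12,0.3],[0,0,0,0,0,0,0.3],[0,0,0,0,0,0,0.3],[0,0,0,0,0,0,0.3]]';python3 -c "
from h import *
meas(8,'L after A'); st()"
```

```text
[0.47840518 0.11345641 0.036     ] [ 0.00100441  0.05214235 -0.00034865]
t: 16.8
eef_pos: [0.4367, 0.1446, 0.1199]
ee_rot: [2.335, 1.57, 0.122]
force: [0.3, 0.4, -4.6]
width: 0.0377
L0 t 17.2 Ftool [ 3.57  0.09 -0.49] Mtool [-0.     0.013 -0.039] sdM [0.123 0.261 0.024] Fw [ 0.35  0.32 -3.57] w 0.0376 ytilt(deg, +y tool up) -0.0
t: 18.45
eef_pos: [0.4373, 0.1435, 0.1171]
ee_rot: [0.391, 1.569, -1.825]
force: [-0.9, -0.2, -4.4]
width: 0.0376
L after A t 18.85 Ftool [ 3.96 -0.1   0.02] Mtool [-0.002 -0.119 -0.07 ] sdM [0.037 0.038 0.033] Fw [-0.09  0.04 -3.96] w 0.0381 ytilt(deg, +y tool up) 0.0
t 18.85 p [0.4362 0.1449 0.1175] psi -126.7 q [ 0.75  0.06 -0.55  0.   -0.96  0.18] F [-0.44 -0.2  -3.34] M [-0.053  0.087  0.014] w 0.0381
```

Sound: the heavy end stays on tool +y. It goes on the board at psi=180°.

```bash
python3 -c "
from h import *
board(-.035,.08,np.pi);board(-.035,.0065,np.pi)"
```

```text
rel [0.0372, -0.0906, -0.1815] [0.92, 0.163, -0.325] rows 5.3
rel [0.1063, -0.1056, -0.2017] [0.92, 0.163, -0.325] rows 5.3
```

```bash
python3 -m crank '[[0,-0.02,-0.04,0.15,0.03,-0.05,0.3],[0,-0.04,-0.08,0.33,0.06,-0.11,0.3],[0.01,-0.06,-0.12,0.5,0.09,-0.17,0.3],[0.02,-0.08,-0.16,0.67,0.12,-0.23,0.3],[0.037,-0.091,-0.182,0.84,0.15,-0.29,0.3],[0.037,-0.091,-0.182,0.92,0.163,-0.325,0.3],[0.037,-0.091,-0.182,0.92,0.163,-0.325,0.3],[0.037,-0.091,-0.182,0.92,0.163,-0.325,0.3]]'; python3 -c "
from h import *
st();board(-.035,.0065,np.pi)"
```

```text
t: 19.85
eef_pos: [0.4728, 0.3448, 0.0805]
ee_rot: [-1.572, 1.222, 1.571]
force: [-0.1, -1.0, -4.4]
width: 0.0375
t 19.85 p [0.4728 0.3448 0.0805] psi -179.9 q [ 0.76  0.23 -0.36 -0.36 -0.77 -0.52] F [-0.11 -1.04 -4.38] M [-1.515  0.099  0.006] w 0.0375
rel [0.0739, 0.0005, 0.0009] [0.001, -0.0, -0.0] rows 1.2
```

```bash
python3 -m crank '[[0.04,0,0.001,0,0,0,0.3],[0.065,0,0.001,0,0,0,0.3],[0.0755,0,0.001,0,0,0,0.3],[0.0755,0,0.001,0,0,0,0.3],[0.0755,0,0.001,0,0,0,0.6],[0.0755,0,0.001,0,0,0,0.6],[0.0755,0,0.001,0,0,0,0.6],[0.04,0,0.001,0,0,0,0.6],[0,0,0,0,0,0,0.6],[0,0,0,0,0,0,0.6]]'
python3 - <<'E'
from h import *
st();snap('scene','s14.png');f=snap('top','t14.png')
for o in cans_top(f): print(o)
a=load('s14.png')['pixels'][150:420,230:530,::-1]; cv2.imwrite('pics/m14.png',cv2.resize(a,None,fx=2,fy=2))
E
```

```text
t: 21.1
eef_pos: [0.4746, 0.3453, 0.0838]
ee_rot: [-1.584, 1.218, 1.558]
force: [-0.1, -0.4, -0.3]
width: 0.0523
t 21.1 p [0.4746 0.3453 0.0838] psi 179.9 q [ 0.76  0.22 -0.36 -0.36 -0.77 -0.53] F [-0.07 -0.4  -0.31] M [-1.102  0.103  0.011] w 0.0523
('px', (np.float64(305.0), np.float64(278.0)), 'xy', array([0.4325, 0.0151]), 'ang', np.float64(66.8), np.float64(0.079), np.float64(0.034))
('px', (np.float64(244.0), np.float64(225.0)), 'xy', array([0.5381, 0.141 ]), 'ang', np.float64(46.0), np.float64(0.077), np.float64(0.033))
('px', (np.float64(314.0), np.float64(226.0)), 'xy', array([ 0.5372, -0.0016]), 'ang', np.float64(0.8), np.float64(0.077), np.float64(0.034))
('px', (np.float64(374.0), np.float64(223.0)), 'xy', array([ 0.5447, -0.1209]), 'ang', np.float64(142.5), np.float64(0.078), np.float64(0.034))
```

View pics/m14.png

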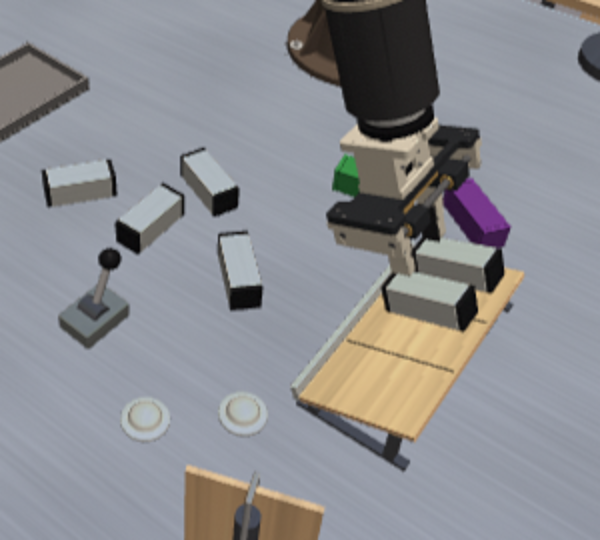

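```bash
python3 -c "
from h import *
pick([.539,.1405],46,180)"
```

```text
psi 136.0
rel [-0.0295, 0.2066, -0.0664] [0.759, 0.134, 0.333] rows 4.5
rel [0.0362, 0.2307, -0.0664] [0.759, 0.134, 0.333] rows 4.5
rel [-0.1047, 0.1792, -0.0664] [0.759, 0.134, 0.333] rows 4.5
```

```bash
python3 -m crank '[[-0.03,0.05,-0.016,0.15,0.025,0.065,0.75],[-0.03,0.1,-0.032,0.32,0.06,0.14,0.75],[-0.03,0.15,-0.048,0.5,0.09,0.22,0.75],[-0.03,0.2,-0.064,0.66,0.12,0.29,0.75],[-0.029,0.207,-0.066,0.759,0.134,0.333,0.75],[-0.029,0.207,-0.066,0.759,0.134,0.333,0.75],[-0.029,0.207,-0.066,0.759,0.134,0.333,0.75]]' 60
python3 - <<'E'
from h import *
w=snap('wrist','w15.png'); st(); pick([.539,.1405],46,180)
E
```

```text
t: 22.08
eef_pos: [0.5381, 0.1406, 0.036]
ee_rot: [0.898, 1.569, -3.009]
force: [0.1, -0.1, 0.0]
width: 0.0658
t 22.12 p [0.5382 0.1406 0.0363] psi 136.1 q [ 0.61  0.31 -0.44 -0.   -0.81 -1.37] F [ 0.94  0.37 -0.26] M [0.023 0.017 0.065] w 0.0656
psi 136.0
rel [-0.0012, -0.0005, -0.0007] [0.002, 0.001, -0.001] rows 0.0
rel [0.0688, -0.0005, -0.0007] [0.002, 0.001, -0.001] rows 1.1
rel [-0.0812, -0.0004, -0.0006] [0.002, 0.001, -0.001] rows 1.3
```

View pics/w15.png

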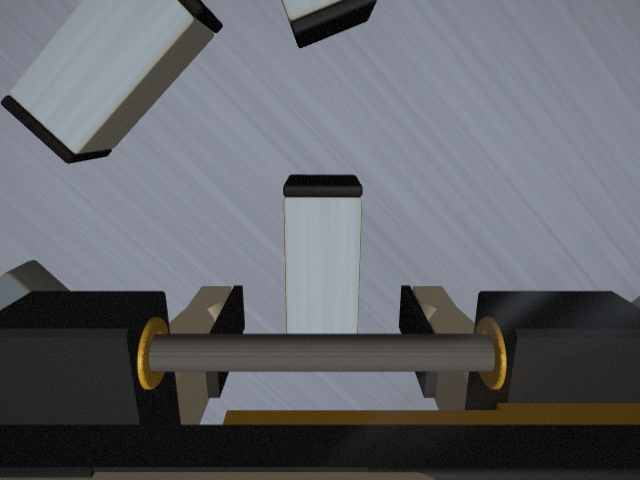

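Well centred between the jaws (white face 285–360, jaws 243–400). Pick and test.

```bash
python3 -m crank '[[0.04,0,0,0,0,0,0.75],[0.06,0,0,0,0,0,0.75],[0.069,0,0,0,0,0,0.75],[0.069,0,0,0,0,0,0.3],[0.069,0,0,0,0,0,0.3],[0.069,0,0,0,0,0,0.3],[0.069,0,0,0,0,0,0.3],[0.02,0,0,0,0,0,0.3],[-0.04,0,0,0,0,0,0.3],[-0.08,0,0,0,0,0,0.3]]' 60; python3 -c "
from h import *
meas(2,'-');meas(8,'L0')"
python3 -m crank '[[0,0,0,0,0,0.18,0.3],[0,0,0,0,0,0.36,0.3],[0,0,0,0,0,0.45,0.3],[0,0,0,0,0,0.45,0.3],[0,0,0,0,0,0.45,0.3],[0,0,0,0,0,0.3,0.3],[0,0,0,0,0,0.12,0.3],[0,0,0,0,0,0,0.3],[0,0,0,0,0,0,0.3],[0,0,0,0,0,0,0.3]]';python3 -c "
from h import *
meas(8,'L after A'); st()"
```

```text
t: 23.38
eef_pos: [0.5388, 0.1404, 0.1189]
ee_rot: [-2.137, 1.57, 0.236]
force: [-0.2, 0.8, -4.4]
width: 0.0376
- t 23.48 Ftool [ 1.51 -1.35 -0.18] Mtool [-0.028  0.134 -0.372] sdM [0.058 0.264 0.004] Fw [ 1.08  0.85 -1.5 ] w 0.0374 ytilt(deg, +y tool up) -0.4
L0 t 23.88 Ftool [ 4.06 -0.29  0.19] Mtool [-0.014 -0.066  0.009] sdM [0.046 0.076 0.023] Fw [ 0.05  0.33 -4.06] w 0.0373 ytilt(deg, +y tool up) 0.2
t: 25.12
eef_pos: [0.5386, 0.1398, 0.1178]
ee_rot: [-2.658, 1.57, -0.284]
force: [0.4, 0.6, -3.4]
width: 0.0377
L after A t 25.52 Ftool [ 3.83 -0.39  0.15] Mtool [-0.009 -0.042  0.053] sdM [0.025 0.038 0.031] Fw [ 0.15  0.38 -3.83] w 0.0378 ytilt(deg, +y tool up) 0.1
t 25.52 p [0.5386 0.1404 0.1159] psi 136.0 q [ 0.61  0.23 -0.35  0.   -1.   -1.37] F [ 0.18 -0.62 -4.46] M [0.05  0.047 0.007] w 0.0378
```

```bash
python3 -m crank '[[0,0,0,0,0,-0.18,0.3],[0,0,0,0,0,-0.36,0.3],[0,0,0,0,0,-0.45,0.3],[0,0,0,0,0,-0.45,0.3],[0,0,0,0,0,-0.45,0.3],[0,0,0,0,0,-0.3,0.3],[0,0,0,0,0,-0.12,0.3],[0,0,0,0,0,0,0.3],[0,0,0,0,0,0,0.3],[0,0,0,0,0,0,0.3]]';python3 -c "
from h import *
meas(8,'L after B');meas(8,'again'); st()"
```

```text
t: 26.78
eef_pos: [0.5386, 0.1408, 0.1157]
ee_rot: [1.475, 1.569, -2.434]
force: [-0.8, 0.7, -3.6]
width: 0.0379
L after B t 27.18 Ftool [3.9  0.08 0.05] Mtool [-0.007 -0.06  -0.04 ] sdM [0.03  0.046 0.031] Fw [-0.09 -0.03 -3.9 ] w 0.0376 ytilt(deg, +y tool up) 0.0
again t 27.57 Ftool [3.62 0.09 0.09] Mtool [ 0.008 -0.047 -0.054] sdM [0.014 0.032 0.027] Fw [-0.13 -0.01 -3.62] w 0.038 ytilt(deg, +y tool up) 0.1
t 27.57 p [0.5385 0.1403 0.1165] psi 136.0 q [ 0.61  0.23 -0.35  0.   -0.99 -1.37] F [-0.45 -0.57 -3.67] M [ 0.053 -0.019  0.03 ] w 0.038
```

The moment flipped from +0.053 to −0.05, so this one is a rattler and goes to the tray.

```bash
cat >> h.py <<'E'
TC=np.array([.491,-.356]); TL=np.array([.9966,-.082]); TPSI=np.radians(175.3)
def tray(s,h,psi=TPSI,off=0): 
    p=TC+s*TL+off*np.array([.082,.9966]); return relt([*p,h],Rdown(psi))
E
python3 -c "
from h import *
tray(.08,.155);tray(.08,.06);tray(.08,.012)"
```

```text
rel [-0.0006, 0.3393, -0.3724] [-0.686, 0.0, -0.001] rows 8.1
rel [0.0944, 0.3392, -0.3725] [-0.686, 0.0, -0.001] rows 8.2
rel [0.1424, 0.3392, -0.3725] [-0.686, 0.0, -0.001] rows 8.4
```

```bash
python3 -m crank '[[0,0.042,-0.046,-0.08,0,0,0.3],[0,0.084,-0.092,-0.17,0,0,0.3],[0,0.126,-0.138,-0.26,0,0,0.3],[0,0.168,-0.184,-0.35,0,0,0.3],[0,0.21,-0.23,-0.44,0,0,0.3],[0,0.252,-0.276,-0.53,0,0,0.3],[0,0.294,-0.322,-0.61,0,0,0.3],[0,0.339,-0.372,-0.686,0,0,0.3],[0,0.339,-0.372,-0.686,0,0,0.3],[0,0.339,-0.372,-0.686,0,0,0.3]]'
python3 - <<'E'
from h import *
w=snap('wrist','w16.png'); st(); tray(.08,.012)
print([proj(w,[*(TC+a*TL+b*np.array([.082,.9966])),.024]).round(0) for a in(-.138,.138) for b in (-.073,.073)])
E
```

```text
t: 28.82
eef_pos: [0.57, -0.3625, 0.116]
ee_rot: [0.18, 1.569, -3.045]
force: [-0.5, 0.5, -4.3]
width: 0.0375
t 28.88 p [ 0.5703 -0.3616  0.1164] psi 175.3 q [-0.28  0.41 -0.08  0.   -1.08  0.19] F [-0.3   0.6  -3.93] M [ 0.158  0.049 -0.015] w 0.0378
rel [0.1419, 0.0009, -0.0008] [-0.001, 0.002, -0.0] rows 2.3
[array([643., 122.]), array([601., 317.]), array([235., 123.]), array([247., 318.])]
```

View pics/w16.png

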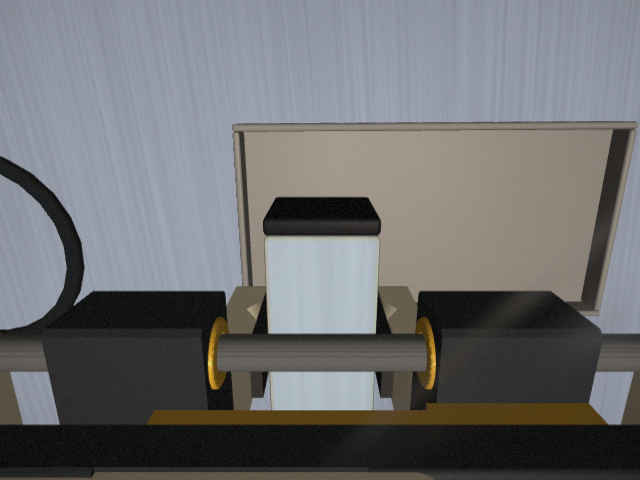

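```bash
python3 -m crank '[[0.05,0,0,0,0,0,0.3],[0.1,0,0,0,0,0,0.3],[0.13,0,0,0,0,0,0.3],[0.141,0,0,0,0,0,0.3],[0.141,0,0,0,0,0,0.55],[0.141,0,0,0,0,0,0.55],[0.141,0,0,0,0,0,0.55],[0.1,0,0,0,0,0,0.55],[0.05,0,0,0,0,0,0.55],[0.03,0,0,0,0,0,0.55]]'
python3 - <<'E'
from h import *
st();snap('scene','s17.png');f=snap('top','t17.png')
for o in cans_top(f): print(o)
a=load('s17.png')['pixels'][130:400,160:500,::-1]; cv2.imwrite('pics/m17.png',cv2.resize(a,None,fx=2,fy=2))
pick([.546,-.1215],142.7,210)
E
```

```text
t: 30.12
eef_pos: [0.5726, -0.3631, 0.0919]
ee_rot: [2.641, 1.564, -0.582]
force: [0.9, -0.7, -0.4]
width: 0.048
t 30.12 p [ 0.5726 -0.3631  0.0919] psi 175.3 q [-0.28  0.43 -0.11  0.   -1.02  0.19] F [ 0.93 -0.66 -0.4 ] M [ 0.02   0.066 -0.024] w 0.048
('px', (np.float64(132.0), np.float64(290.0)), 'xy', array([0.4024, 0.3623]), 'ang', np.float64(91.0), np.float64(0.085), np.float64(0.036))
('px', (np.float64(305.0), np.float64(278.0)), 'xy', array([0.4324, 0.0151]), 'ang', np.float64(66.5), np.float64(0.079), np.float64(0.036))
('px', (np.float64(135.0), np.float64(254.0)), 'xy', array([0.4747, 0.3609]), 'ang', np.float64(88.6), np.float64(0.085), np.float64(0.036))
('px', (np.float64(314.0), np.float64(226.0)), 'xy', array([ 0.5372, -0.0016]), 'ang', np.float64(0.8), np.float64(0.077), np.float64(0.034))
('px', (np.float64(374.0), np.float64(223.0)), 'xy', array([ 0.5447, -0.1209]), 'ang', np.float64(142.5), np.float64(0.078), np.float64(0.035))
psi 232.7
rel [0.053, -0.2388, 0.0468] [-1.002, -0.004, -0.006] rows 5.4
rel [0.123, -0.239, 0.0472] [-1.002, -0.004, -0.006] rows 5.4
rel [-0.027, -0.2385, 0.0463] [-1.002, -0.004, -0.006] rows 5.4
```

View pics/m17.png

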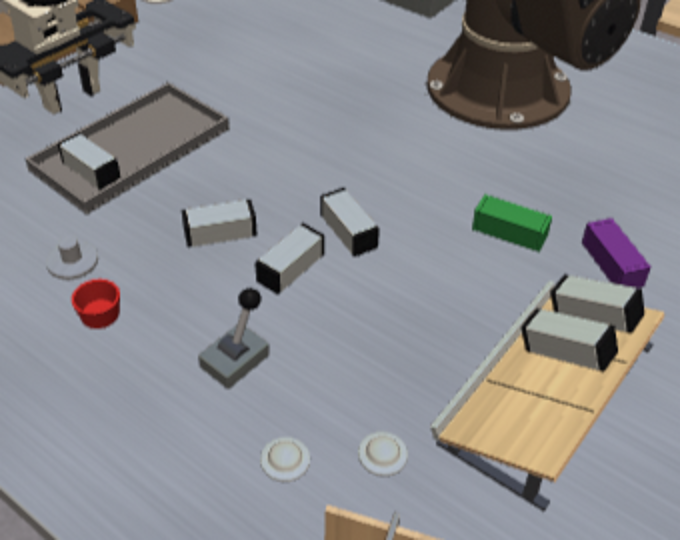

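```bash
python3 -m crank '[[0,-0.05,0.01,-0.18,0,0,0.75],[0,-0.1,0.02,-0.36,0,0,0.75],[0,-0.15,0.03,-0.54,0,0,0.75],[0.02,-0.2,0.04,-0.72,0,0,0.75],[0.04,-0.239,0.047,-0.9,0,0,0.75],[0.053,-0.239,0.047,-1.002,-0.004,-0.006,0.75],[0.053,-0.239,0.047,-1.002,-0.004,-0.006,0.75],[0.053,-0.239,0.047,-1.002,-0.004,-0.006,0.75]]' 60
python3 - <<'E'
from h import *
w=snap('wrist','w18.png'); st(); pick([.546,-.1215],142.7,210)
E
```

```text
t: 31.22
eef_pos: [0.5435, -0.1204, 0.034]
ee_rot: [-1.329, 1.564, 2.73]
force: [-0.1, 0.1, 0.6]
width: 0.0658
t 31.27 p [ 0.5436 -0.1205  0.0342] psi -127.4 q [ 0.13  0.32 -0.44 -0.   -0.82  0.79] F [-0.02  0.57  0.16] M [-0.06   0.107  0.03 ] w 0.0657
psi 232.7
rel [-0.0033, 0.0024, -0.0007] [-0.002, 0.001, 0.006] rows 0.1
rel [0.0667, 0.0029, -0.0008] [-0.002, 0.001, 0.006] rows 1.1
rel [-0.0833, 0.0019, -0.0006] [-0.002, 0.001, 0.006] rows 1.3
```

View pics/w18.png

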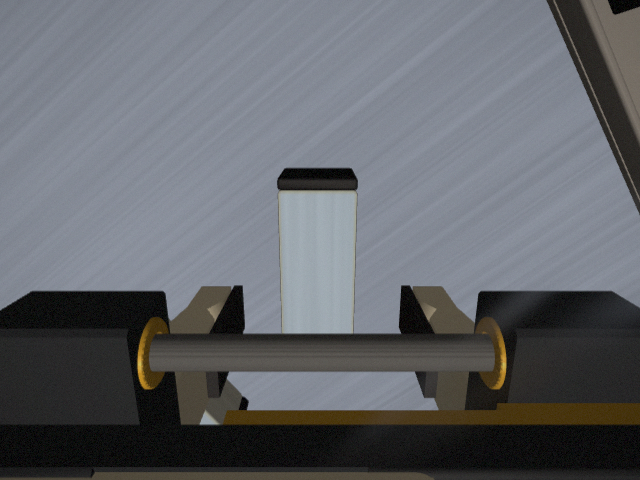

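```bash
python3 -m crank '[[0.04,0.003,-0.001,0,0,0.006,0.75],[0.058,0.003,-0.001,0,0,0.006,0.75],[0.067,0.003,-0.001,0,0,0.006,0.75],[0.067,0.003,-0.001,0,0,0.006,0.3],[0.067,0.003,-0.001,0,0,0.006,0.3],[0.067,0.003,-0.001,0,0,0.006,0.3],[0.067,0.003,-0.001,0,0,0.006,0.3],[0.02,0.003,-0.001,0,0,0.006,0.3],[-0.04,0.003,-0.001,0,0,0.006,0.3],[-0.08,0.003,-0.001,0,0,0.006,0.3]]' 60
python3 -m crank '[[0,0,0,0,0,0.18,0.3],[0,0,0,0,0,0.36,0.3],[0,0,0,0,0,0.45,0.3],[0,0,0,0,0,0.45,0.3],[0,0,0,0,0,0.45,0.3],[0,0,0,0,0,0.3,0.3],[0,0,0,0,0,0.12,0.3],[0,0,0,0,0,0,0.3],[0,0,0,0,0,0,0.3],[0,0,0,0,0,0,0.3]]';python3 -c "
from h import *
meas(12,'L after A'); st()"
python3 -m crank '[[0,0,0,0,0,-0.18,0.3],[0,0,0,0,0,-0.36,0.3],[0,0,0,0,0,-0.45,0.3],[0,0,0,0,0,-0.45,0.3],[0,0,0,0,0,-0.45,0.3],[0,0,0,0,0,-0.3,0.3],[0,0,0,0,0,-0.12,0.3],[0,0,0,0,0,0,0.3],[0,0,0,0,0,0,0.3],[0,0,0,0,0,0,0.3]]';python3 -c "
from h import *
meas(12,'L after B'); st()"
```

```text
t: 32.52
eef_pos: [0.5471, -0.1212, 0.1161]
ee_rot: [0.214, 1.57, -2.008]
force: [1.5, 0.2, -3.6]
width: 0.0374
t: 33.78
eef_pos: [0.5493, -0.1209, 0.1132]
ee_rot: [-1.8, 1.567, 2.26]
force: [-0.1, 0.1, -3.1]
width: 0.0375
L after A t 34.38 Ftool [ 3.99  0.13 -0.09] Mtool [-0.    -0.137 -0.059] sdM [0.064 0.079 0.027] Fw [ 0.15 -0.01 -3.99] w 0.0375 ytilt(deg, +y tool up) -0.0
t 34.38 p [ 0.5468 -0.1211  0.1139] psi -127.3 q [ 0.13  0.23 -0.35  0.   -0.99  0.79] F [-0.62  0.24 -4.14] M [-0.068  0.075 -0.013] w 0.0375
t: 35.62
eef_pos: [0.5471, -0.1205, 0.1153]
ee_rot: [1.694, 1.57, -0.526]
force: [0.7, 1.0, -2.1]
width: 0.0378
L after B t 36.23 Ftool [ 3.57 -0.09 -0.2 ] Mtool [ 0.009 -0.102 -0.144] sdM [0.038 0.028 0.027] Fw [ 0.04  0.21 -3.57] w 0.0378 ytilt(deg, +y tool up) -0.1
t 36.23 p [ 0.5468 -0.1214  0.1135] psi -127.3 q [ 0.13  0.23 -0.35  0.   -0.99  0.79] F [-0.25  0.53 -3.2 ] M [ 0.004  0.239 -0.023] w 0.0378
```

The result is ambiguous (−0.06 and then −0.144), so I measure again.

```bash
python3 -c "
from h import *
meas(8,'again');meas(8,'again'); s,R=st(); snap('wrist','w19.png')"
python3 -m crank '[[0,0,0,0,0,0.18,0.3],[0,0,0,0,0,0.36,0.3],[0,0,0,0,0,0.45,0.3],[0,0,0,0,0,0.45,0.3],[0,0,0,0,0,0.45,0.3],[0,0,0,0,0,0.3,0.3],[0,0,0,0,0,0.12,0.3],[0,0,0,0,0,0,0.3],[0,0,0,0,0,0,0.3],[0,0,0,0,0,0,0.3]]';python3 -c "
from h import *
meas(8,'after A');meas(8,'after A'); st()"
```

```text
again t 36.62 Ftool [ 3.51  0.01 -0.09] Mtool [-0.008 -0.12  -0.151] sdM [0.019 0.031 0.025] Fw [ 0.05  0.06 -3.51] w 0.0375 ytilt(deg, +y tool up) -0.1
again t 37.02 Ftool [ 3.84 -0.21 -0.16] Mtool [-0.005 -0.112 -0.147] sdM [0.028 0.016 0.037] Fw [-0.08  0.25 -3.84] w 0.0371 ytilt(deg, +y tool up) -0.1
t 37.02 p [ 0.5468 -0.1213  0.1137] psi -127.3 q [ 0.13  0.23 -0.35  0.   -0.99  0.79] F [ 0.22 -1.09 -4.56] M [-0.009  0.135 -0.011] w 0.0371
t: 38.33
eef_pos: [0.55, -0.121, 0.1136]
ee_rot: [-2.086, 1.568, 1.974]
force: [-0.5, -0.7, -3.3]
width: 0.0377
after A t 38.73 Ftool [ 4.01 -0.41  0.2 ] Mtool [ 0.014 -0.159 -0.052] sdM [0.07  0.08  0.022] Fw [-0.45  0.08 -4.01] w 0.0375 ytilt(deg, +y tool up) -0.0
after A t 39.12 Ftool [ 3.65  0.01 -0.03] Mtool [ 0.015 -0.119 -0.058] sdM [0.031 0.033 0.027] Fw [ 0.02  0.02 -3.65] w 0.0378 ytilt(deg, +y tool up) -0.1
t 39.12 p [ 0.5468 -0.1212  0.1137] psi -127.3 q [ 0.13  0.23 -0.35  0.   -0.99  0.79] F [-0.14  0.76 -4.59] M [-0.081  0.053 -0.004] w 0.0378
```

View pics/w19.png

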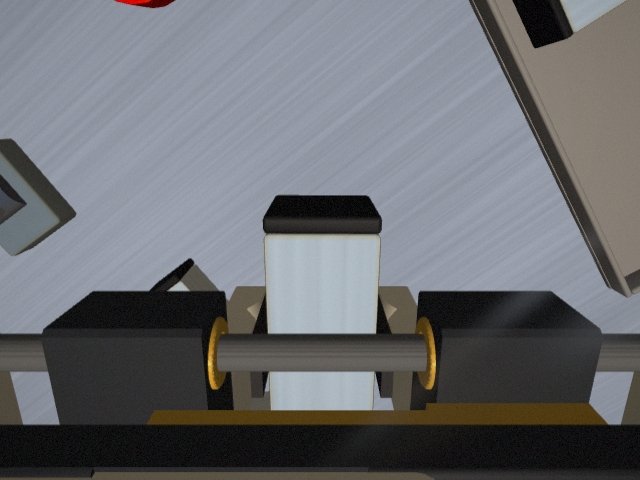

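The result repeats: −0.055 after A and −0.148 after B, so this can is a rattler. The empty readings also show a moment bias that depends on yaw (about −0.1 at psi 233°, about −0.025 at 180°). On that basis can 1's verdict holds, but can 2 was judged against the wrong zero and has to be tested again. Can 4 goes to the tray first.

```bash
python3 -c "
from h import *
tray(0,.155);tray(0,.012)"
```

```text
rel [-0.0035, 0.0978, 0.2206] [1.002, 0.002, 0.0] rows 5.4
rel [0.1395, 0.0979, 0.2204] [1.002, 0.002, 0.0] rows 5.4
```

```bash
python3 -m crank '[[0,0.018,0.04,0.18,0,0,0.3],[0,0.036,0.08,0.36,0,0,0.3],[0,0.054,0.12,0.54,0,0,0.3],[0,0.072,0.16,0.72,0,0,0.3],[0,0.09,0.2,0.9,0,0,0.3],[0,0.098,0.22,1.002,0.002,0,0.3],[0,0.098,0.22,1.002,0.002,0,0.3],[0.06,0.098,0.22,1.002,0.002,0,0.3],[0.09,0.098,0.22,1.002,0.002,0,0.3]]'; python3 -c "
from h import *
st();tray(0,.012)"
```

```text
t: 40.25
eef_pos: [0.49, -0.3544, 0.0215]
ee_rot: [-0.461, 1.568, 2.6]
force: [-0.7, 0.5, -3.0]
width: 0.0378
t 40.25 p [ 0.49   -0.3544  0.0215] psi 175.4 q [-0.3   0.4  -0.35 -0.   -0.83  0.22] F [-0.65  0.49 -2.96] M [ 0.007  0.165 -0.008] w 0.0378
rel [0.0469, 0.0016, -0.0013] [0.001, 0.003, 0.001] rows 0.8
```

```bash
python3 -m crank '[[0.03,0.001,0,0,0,0,0.3],[0.046,0.001,0,0,0,0,0.3],[0.046,0.001,0,0,0,0,0.55],[0.046,0.001,0,0,0,0,0.55],[0.046,0.001,0,0,0,0,0.55],[0,0,0,0,0,0,0.55],[-0.05,0,0,0,0,0,0.55],[-0.1,0,0,0,0,0,0.55],[-0.1,0,0,0,0,0,0.55]]'
python3 - <<'E'
from h import *
st();snap('scene','s20.png');f=snap('top','t20.png')
for o in cans_top(f): print(o)
a=load('s20.png')['pixels'][130:400,160:500,::-1]; cv2.imwrite('pics/m20.png',cv2.resize(a,None,fx=2,fy=2))
board(-.035,.07,np.pi);board(-.035,.0055,np.pi)
E
```

```text
t: 41.38
eef_pos: [0.4945, -0.3573, 0.1302]
ee_rot: [2.799, 1.56, -0.424]
force: [1.1, -0.0, -0.5]
width: 0.0481
t 41.38 p [ 0.4945 -0.3573  0.1302] psi 175.3 q [-0.31  0.29 -0.23  0.   -1.04  0.22] F [ 1.13 -0.03 -0.45] M [0.072 0.053 0.024] w 0.0481
('px', (np.float64(132.0), np.float64(290.0)), 'xy', array([0.4014, 0.3623]), 'ang', np.float64(91.0), np.float64(0.085), np.float64(0.034))
('px', (np.float64(305.0), np.float64(278.0)), 'xy', array([0.4324, 0.015 ]), 'ang', np.float64(66.2), np.float64(0.079), np.float64(0.035))
('px', (np.float64(135.0), np.float64(254.0)), 'xy', array([0.4746, 0.3609]), 'ang', np.float64(88.6), np.float64(0.085), np.float64(0.035))
('px', (np.float64(315.0), np.float64(226.0)), 'xy', array([ 0.5372, -0.0026]), 'ang', np.float64(0.8), np.float64(0.077), np.float64(0.036))
rel [0.0544, -0.6998, 0.0776] [-0.081, -0.017, -0.349] rows 11.3
rel [0.115, -0.7218, 0.0796] [-0.081, -0.017, -0.349] rows 11.8
```

View pics/m20.png

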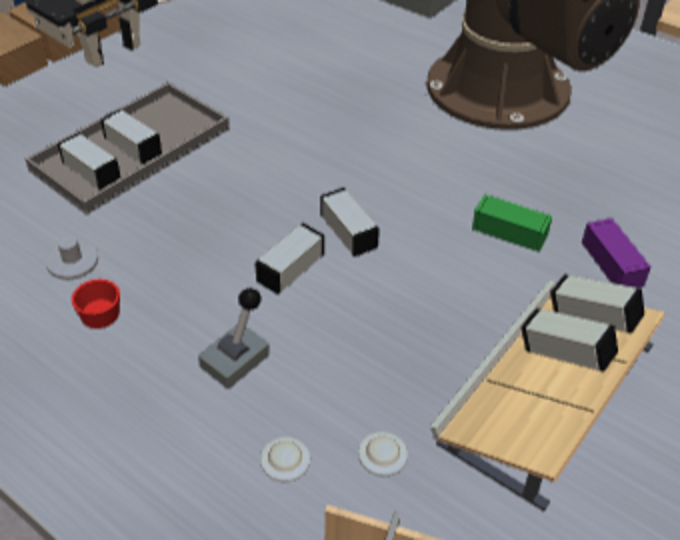

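```bash
python3 -c "
from h import *
pick([.538,-.0025],0.8,120)"
```

```text
psi 90.8
rel [0.0879, -0.356, -0.0168] [1.475, -0.003, 0.002] rows 7.9
rel [0.1579, -0.356, -0.0166] [1.475, -0.003, 0.002] rows 7.9
rel [0.0079, -0.3559, -0.017] [1.475, -0.003, 0.002] rows 7.9
```

```bash
python3 -m crank '[[0,-0.045,-0.002,0.18,0,0,0.75],[0,-0.09,-0.004,0.36,0,0,0.75],[0,-0.135,-0.006,0.54,0,0,0.75],[0,-0.18,-0.008,0.72,0,0,0.75],[0.02,-0.225,-0.01,0.9,0,0,0.75],[0.04,-0.27,-0.013,1.08,0,0,0.75],[0.06,-0.315,-0.015,1.26,0,0,0.75],[0.08,-0.356,-0.017,1.44,-0.003,0.002,0.75],[0.088,-0.356,-0.017,1.475,-0.003,0.002,0.75],[0.088,-0.356,-0.017,1.475,-0.003,0.002,0.75]]' 60
python3 - <<'E'
from h import *
w=snap('wrist','w21.png'); st(); pick([.538,-.0025],.8,120)
E
```

```text
t: 42.72
eef_pos: [0.5363, -0.0027, 0.0347]
ee_rot: [1.588, 1.565, -3.109]
force: [-0.2, -0.8, 1.0]
width: 0.0661
t 42.77 p [ 0.5368 -0.003   0.0355] psi 90.9 q [ 0.36  0.29 -0.48 -0.   -0.8  -1.91] F [ 0.05 -0.34  0.57] M [-0.051 -0.04  -0.042] w 0.0653
psi 90.8
rel [-0.002, -0.0012, 0.0004] [0.001, 0.0, -0.005] rows 0.0
rel [0.068, -0.0015, 0.0004] [0.001, 0.0, -0.005] rows 1.1
rel [-0.082, -0.0008, 0.0005] [0.001, 0.0, -0.005] rows 1.3
```

View pics/w21.png

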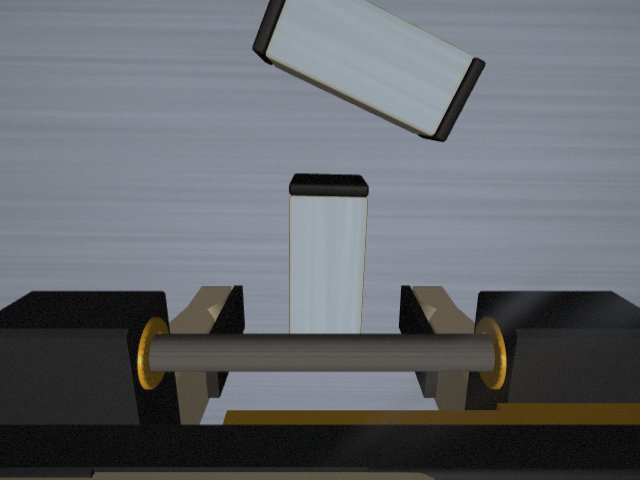

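```bash
python3 -m crank '[[0.04,-0.001,0.003,0,0,-0.005,0.75],[0.058,-0.001,0.003,0,0,-0.005,0.75],[0.068,-0.001,0.003,0,0,-0.005,0.75],[0.068,-0.001,0.003,0,0,-0.005,0.3],[0.068,-0.001,0.003,0,0,-0.005,0.3],[0.068,-0.001,0.003,0,0,-0.005,0.3],[0.068,-0.001,0.003,0,0,-0.005,0.3],[0.02,-0.001,0.003,0,0,-0.005,0.3],[-0.04,-0.001,0.003,0,0,-0.005,0.3],[-0.08,-0.001,0.003,0,0,-0.005,0.3]]' 60
python3 -m crank '[[0,0,0,0,0,0.18,0.3],[0,0,0,0,0,0.36,0.3],[0,0,0,0,0,0.45,0.3],[0,0,0,0,0,0.45,0.3],[0,0,0,0,0,0.45,0.3],[0,0,0,0,0,0.3,0.3],[0,0,0,0,0,0.12,0.3],[0,0,0,0,0,0,0.3],[0,0,0,0,0,0,0.3],[0,0,0,0,0,0,0.3]]';python3 -c "
from h import *
meas(12,'L after A'); st()"
python3 -m crank '[[0,0,0,0,0,-0.18,0.3],[0,0,0,0,0,-0.36,0.3],[0,0,0,0,0,-0.45,0.3],[0,0,0,0,0,-0.45,0.3],[0,0,0,0,0,-0.45,0.3],[0,0,0,0,0,-0.3,0.3],[0,0,0,0,0,-0.12,0.3],[0,0,0,0,0,0,0.3],[0,0,0,0,0,0,0.3],[0,0,0,0,0,0,0.3]]';python3 -c "
from h import *
meas(12,'L after B'); st()"
```

```text
t: 44.02
eef_pos: [0.5389, 0.0009, 0.1184]
ee_rot: [-1.137, 1.567, 0.448]
force: [1.1, 0.9, -3.5]
width: 0.0378
t: 45.28
eef_pos: [0.5387, 0.0009, 0.1174]
ee_rot: [-1.165, 1.567, 0.42]
force: [0.2, -0.2, -3.3]
width: 0.0377
L after A t 45.88 Ftool [ 3.4  -0.02  0.04] Mtool [ 0.006 -0.001  0.03 ] sdM [0.022 0.04  0.035] Fw [ 0.02  0.04 -3.4 ] w 0.0379 ytilt(deg, +y tool up) -0.1
t 45.88 p [5.387e-01 5.000e-04 1.157e-01] psi 90.8 q [ 0.36  0.2  -0.39 -0.   -0.98 -1.92] F [-0.25  0.59 -3.82] M [-0.008  0.042  0.036] w 0.0379
t: 47.12
eef_pos: [0.5378, 0.0005, 0.114]
ee_rot: [1.236, 1.569, 2.82]
force: [-0.9, -0.4, -4.6]
width: 0.0378
L after B t 47.73 Ftool [ 3.26 -0.05 -0.02] Mtool [-0.018  0.04   0.057] sdM [0.025 0.047 0.036] Fw [ 0.06 -0.02 -3.26] w 0.0378 ytilt(deg, +y tool up) -0.1
t 47.73 p [0.5386 0.0006 0.1162] psi 90.8 q [ 0.37  0.19 -0.39 -0.   -0.98 -1.92] F [-0.27  0.78 -2.87] M [-0.012  0.041 -0.028] w 0.0378
```

Sound: the moment stays positive (+0.03, then +0.057, against a bias of about −0.013), so the heavy end is on tool −y. I need psi=360° on the board, which means turning the long way round because of joint 6.

```bash
python3 -m crank '[[0,0,0,-0.186,0,0,0.3],[0,0,0,-0.372,0,0,0.3],[0,0,0,-0.558,0,0,0.3],[0,0,0,-0.744,0,0,0.3],[0,0,0,-0.93,0,0,0.3],[0,0,0,-1.116,0,0,0.3],[0,0,0,-1.302,0,0,0.3],[0,0,0,-1.488,0,0,0.3],[0,0,0,-1.674,0,0,0.3],[0,0,0,-1.86,0,0,0.3]]'; python3 -m crank '[[0,0,0,-0.186,0,0,0.3],[0,0,0,-0.372,0,0,0.3],[0,0,0,-0.558,0,0,0.3],[0,0,0,-0.744,0,0,0.3],[0,0,0,-0.93,0,0,0.3],[0,0,0,-1.116,0,0,0.3],[0,0,0,-1.302,0,0,0.3],[0,0,0,-1.488,0,0,0.3],[0,0,0,-1.674,0,0,0.3],[0,0,0,-1.86,0,0,0.3]]'; python3 -c "
from h import *
st();board(.035,.08,0);board(.105,.08,0)"
```

```text
t: 48.98
eef_pos: [0.5387, 0.0006, 0.116]
ee_rot: [-3.018, 1.569, 0.433]
force: [-0.4, 0.1, -3.0]
width: 0.0377
t: 50.22
eef_pos: [0.5387, 0.0006, 0.116]
ee_rot: [1.424, 1.569, 0.452]
force: [-0.3, 0.3, -3.5]
width: 0.0376
t 50.23 p [0.5387 0.0006 0.116 ] psi -55.7 q [ 0.37  0.2  -0.39 -0.   -0.98  1.8 ] F [-0.25  0.33 -3.54] M [-0.034  0.075  0.039] w 0.0376
rel [0.0363, 0.1963, -0.2823] [-0.962, 0.171, 0.319] rows 5.5
rel [0.0365, 0.2541, -0.2428] [-0.962, 0.171, 0.319] rows 5.7
```

```bash
python3 -m crank '[[0,0.045,-0.043,-0.16,0.03,0.05,0.3],[0,0.09,-0.086,-0.33,0.06,0.1,0.3],[0,0.135,-0.129,-0.5,0.09,0.16,0.3],[0.01,0.18,-0.172,-0.67,0.12,0.22,0.3],[0.02,0.225,-0.215,-0.84,0.15,0.28,0.3],[0.036,0.254,-0.243,-0.962,0.171,0.319,0.3],[0.036,0.254,-0.243,-0.962,0.171,0.319,0.3],[0.036,0.254,-0.243,-0.962,0.171,0.319,0.3]]'; python3 -c "
from h import *
st();board(.105,.0065,0);meas(4);snap('scene','s22.png')
a=load('s22.png')['pixels'][200:420,330:530,::-1]; cv2.imwrite('pics/m22.png',cv2.resize(a,None,fx=2.5,fy=2.5))"
```

```text
t: 51.22
eef_pos: [0.6136, 0.3435, 0.0798]
ee_rot: [1.575, 1.223, 1.568]
force: [0.1, -0.1, -3.0]
width: 0.0377
t 51.23 p [0.6136 0.3435 0.0798] psi -0.4 q [ 0.6   0.42 -0.07 -0.36 -0.91  2.73] F [ 0.08 -0.13 -2.98] M [-1.616  0.005 -0.02 ] w 0.0377
rel [0.0737, 0.001, -0.0017] [-0.007, 0.001, 0.001] rows 1.2
 t 51.42 Ftool [ 3.45 -1.28 -0.08] Mtool [-0.002  0.029 -1.657] sdM [0.024 0.02  0.031] Fw [-0.08 -0.03 -3.68] w 0.0379 ytilt(deg, +y tool up) 20.0
```

View pics/m22.png

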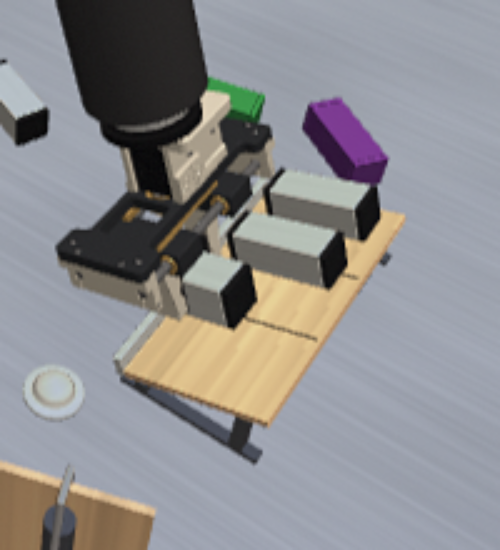

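```bash
python3 -m crank '[[0.04,0.001,-0.001,-0.007,0,0,0.3],[0.065,0.001,-0.001,-0.007,0,0,0.3],[0.0745,0.001,-0.001,-0.007,0,0,0.3],[0.0745,0.001,-0.001,-0.007,0,0,0.3],[0.0745,0.001,-0.001,-0.007,0,0,0.55],[0.0745,0.001,-0.001,-0.007,0,0,0.55],[0.0745,0.001,-0.001,-0.007,0,0,0.55],[0.04,0.001,-0.001,-0.007,0,0,0.55],[0,0,0,0,0,0,0.55],[0,0,0,0,0,0,0.55]]'
python3 - <<'E'
from h import *
st();meas(4,'empty');snap('scene','s23.png');f=snap('top','t23.png')
for o in cans_top(f): print(o)
a=load('s23.png')['pixels'][150:420,230:530,::-1]; cv2.imwrite('pics/m23.png',cv2.resize(a,None,fx=2,fy=2))
E
```

```text
t: 52.72
eef_pos: [0.6163, 0.3443, 0.0848]
ee_rot: [1.554, 1.219, 1.549]
force: [0.3, 0.3, 0.0]
width: 0.0483
t 52.73 p [0.6163 0.3443 0.0848] psi -0.4 q [ 0.6   0.41 -0.07 -0.36 -0.91  2.74] F [0.28 0.3  0.04] M [-1.234  0.004  0.015] w 0.0483
empty t 52.92 Ftool [ 0.24 -0.19 -0.16] Mtool [ 0.015  0.053 -1.286] sdM [0.036 0.039 0.019] Fw [-0.16 -0.1  -0.29] w 0.048 ytilt(deg, +y tool up) 20.0
('px', (np.float64(132.0), np.float64(290.0)), 'xy', array([0.4014, 0.3623]), 'ang', np.float64(91.0), np.float64(0.085), np.float64(0.034))
('px', (np.float64(305.0), np.float64(278.0)), 'xy', array([0.4325, 0.0151]), 'ang', np.float64(66.8), np.float64(0.079), np.float64(0.034))
('px', (np.float64(135.0), np.float64(254.0)), 'xy', array([0.4745, 0.3609]), 'ang', np.float64(88.7), np.float64(0.085), np.float64(0.035))
('px', (np.float64(493.0), np.float64(252.0)), 'xy', array([ 0.4893, -0.3574]), 'ang', np.float64(85.3), np.float64(0.079), np.float64(0.033))
('px', (np.float64(494.0), np.float64(213.0)), 'xy', array([ 0.5696, -0.3613]), 'ang', np.float64(85.5), np.float64(0.079), np.float64(0.033))
```

View pics/m23.png

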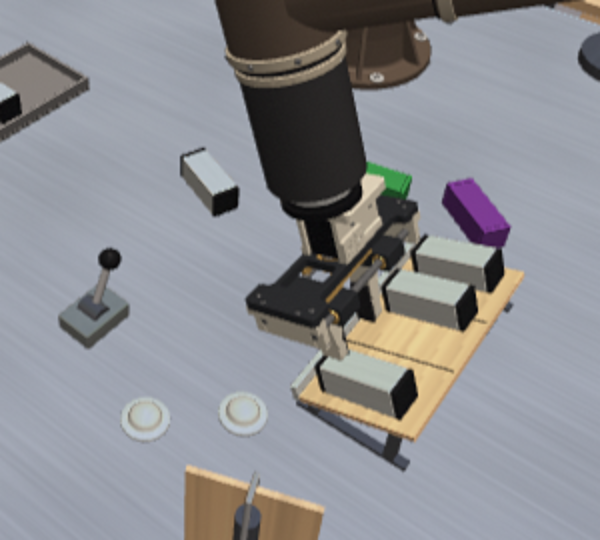

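The readings are consistent with the bias model. Next is the can at (305,278).

```bash
cat >> h.py <<'E'
def bias(psi):
    d=psi-np.radians(104.4); return -.093*(1-np.cos(d))+.046*np.sin(d)
E
python3 -c "
from h import *
pick([.4338,.0145],66.6,-20)"
```

```text
psi -23.40000000000001
rel [-0.0732, -0.3251, -0.1774] [0.398, -0.072, -0.343] rows 6.0
rel [-0.0074, -0.3489, -0.1773] [0.398, -0.072, -0.343] rows 6.3
rel [-0.1484, -0.2978, -0.1776] [0.398, -0.072, -0.343] rows 6.0
```

```bash
python3 -m crank '[[-0.04,-0.04,-0.02,0.03,0,-0.03,0.75],[-0.06,-0.09,-0.05,0.09,-0.02,-0.08,0.75],[-0.08,-0.14,-0.08,0.16,-0.03,-0.14,0.75],[-0.085,-0.19,-0.11,0.23,-0.045,-0.2,0.75],[-0.08,-0.24,-0.14,0.3,-0.055,-0.26,0.75],[-0.08,-0.29,-0.165,0.36,-0.065,-0.32,0.75],[-0.073,-0.325,-0.177,0.398,-0.072,-0.343,0.75],[-0.073,-0.325,-0.177,0.398,-0.072,-0.343,0.75],[-0.073,-0.325,-0.177,0.398,-0.072,-0.343,0.75]]' 60
python3 - <<'E'
from h import *
w=snap('wrist','w24.png'); st(); pick([.4338,.0145],66.6,-20)
E
```

```text
t: 54.15
eef_pos: [0.4354, 0.0152, 0.0381]
ee_rot: [0.811, 1.569, 0.403]
force: [0.7, -0.2, -0.7]
width: 0.0656
t 54.2 p [0.4357 0.0154 0.0383] psi -23.4 q [ 0.49  0.13 -0.7   0.   -0.74  2.24] F [-0.07 -0.    0.68] M [-0.125  0.001 -0.011] w 0.0662
psi -23.40000000000001
rel [0.0008, -0.0016, -0.0014] [0.001, 0.002, -0.002] rows 0.0
rel [0.0708, -0.0018, -0.0015] [0.001, 0.002, -0.002] rows 1.1
rel [-0.0792, -0.0015, -0.0013] [0.001, 0.002, -0.002] rows 1.3
```

View pics/w24.png

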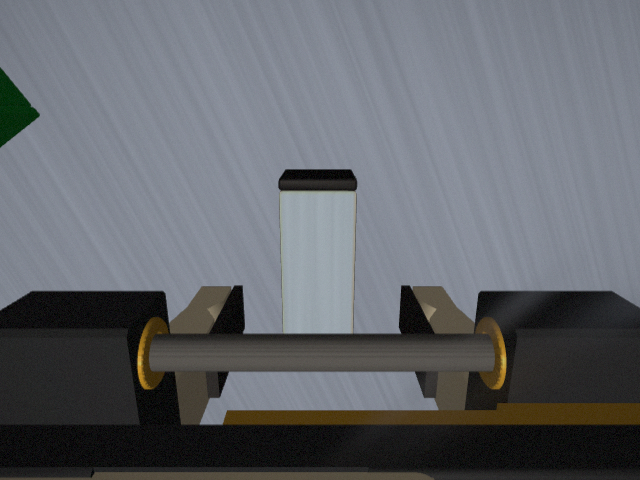

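```bash
python3 -m crank '[[0.04,0,-0.0015,0,0,0,0.75],[0.06,0,-0.0015,0,0,0,0.75],[0.0705,0,-0.0015,0,0,0,0.75],[0.0705,0,-0.0015,0,0,0,0.3],[0.0705,0,-0.0015,0,0,0,0.3],[0.0705,0,-0.0015,0,0,0,0.3],[0.0705,0,-0.0015,0,0,0,0.3],[0.02,0,-0.0015,0,0,0,0.3],[-0.04,0,-0.0015,0,0,0,0.3],[-0.08,0,-0.0015,0,0,0,0.3]]' 60
python3 -m crank '[[0,0,0,0,0,0.18,0.3],[0,0,0,0,0,0.36,0.3],[0,0,0,0,0,0.45,0.3],[0,0,0,0,0,0.45,0.3],[0,0,0,0,0,0.45,0.3],[0,0,0,0,0,0.3,0.3],[0,0,0,0,0,0.12,0.3],[0,0,0,0,0,0,0.3],[0,0,0,0,0,0,0.3],[0,0,0,0,0,0,0.3]]';python3 -c "
from h import *
meas(12,'L after A'); st()"
python3 -m crank '[[0,0,0,0,0,-0.18,0.3],[0,0,0,0,0,-0.36,0.3],[0,0,0,0,0,-0.45,0.3],[0,0,0,0,0,-0.45,0.3],[0,0,0,0,0,-0.45,0.3],[0,0,0,0,0,-0.3,0.3],[0,0,0,0,0,-0.12,0.3],[0,0,0,0,0,0,0.3],[0,0,0,0,0,0,0.3],[0,0,0,0,0,0,0.3]]';python3 -c "
from h import *
meas(12,'L after B'); st(); print(bias(np.radians(-23.4)))"
```

```text
t: 55.45
eef_pos: [0.4334, 0.0154, 0.1204]
ee_rot: [0.888, 1.567, 0.479]
force: [0.9, -0.1, -4.6]
width: 0.0379
t: 56.7
eef_pos: [0.4329, 0.0169, 0.1177]
ee_rot: [1.083, 1.569, 0.678]
force: [0.1, -0.3, -4.7]
width: 0.0377
L after A t 57.3 Ftool [ 3.82 -0.16  0.06] Mtool [ 0.007  0.017 -0.111] sdM [0.022 0.024 0.034] Fw [-0.   -0.17 -3.82] w 0.0377 ytilt(deg, +y tool up) 0.1
t 57.3 p [0.4334 0.015  0.118 ] psi -23.4 q [ 0.49  0.01 -0.6   0.   -0.96  2.24] F [ 0.2  -0.15 -4.14] M [-0.007  0.044  0.009] w 0.0377
t: 58.55
eef_pos: [0.4334, 0.0146, 0.1188]
ee_rot: [0.628, 1.568, 0.219]
force: [0.9, -0.6, -3.8]
width: 0.0376
L after B t 59.15 Ftool [3.94 0.03 0.27] Mtool [ 0.015  0.032 -0.082] sdM [0.03  0.03  0.022] Fw [ 0.27 -0.08 -3.94] w 0.0373 ytilt(deg, +y tool up) 0.1
t 59.15 p [0.4333 0.0154 0.1178] psi -23.4 q [ 0.49  0.01 -0.6   0.   -0.96  2.24] F [ 0.17 -0.3  -4.17] M [-0.097  0.019  0.034] w 0.0373
-0.18634748655900857
```

Sound (−0.11 and −0.08, no flip). Which end is heavy depends on the zero, so I set the can down and read the gripper empty at the same pose.

```bash
python3 -c "
from h import *
meas(10,'loaded');relt([.4333,.0150,.006],Rdown(np.radians(-23.4)))"
python3 -m crank '[[0.05,0,0,0,0,0,0.3],[0.1,0,0,0,0,0,0.3],[0.135,0,0,0,0,0,0.3],[0.149,0,0,0,0,0,0.3],[0.149,0,0,0,0,0,0.55],[0.149,0,0,0,0,0,0.55],[0.149,0,0,0,0,0,0.55],[0.1,0,0,0,0,0,0.55],[0.05,0,0,0,0,0,0.55],[0,0,0,0,0,0,0.55]]'; python3 -c "
from h import *
st()
meas(4,'settle');meas(12,'empty');st()"
```

```text
loaded t 59.65 Ftool [ 3.91 -0.11  0.04] Mtool [-0.001  0.021 -0.079] sdM [0.026 0.024 0.036] Fw [-0.01 -0.11 -3.91] w 0.0377 ytilt(deg, +y tool up) 0.1
rel [0.1495, -0.0004, -0.0001] [-0.0, 0.001, -0.001] rows 2.4
t: 60.9
eef_pos: [0.4333, 0.0152, 0.1202]
ee_rot: [0.806, 1.568, 0.398]
force: [0.9, -0.1, -0.2]
width: 0.0481
t 60.9 p [0.4333 0.0152 0.1202] psi -23.4 q [ 0.49  0.01 -0.6   0.   -0.96  2.24] F [ 0.92 -0.07 -0.25] M [ 0.006 -0.113 -0.004] w 0.0481
settle t 61.1 Ftool [-1.43  0.72  1.13] Mtool [-0.019 -0.154  0.005] sdM [0.052 0.264 0.021] Fw [1.31 0.21 1.44] w 0.0484 ytilt(deg, +y tool up) 0.3
empty t 61.7 Ftool [ 0.31  0.19 -0.17] Mtool [-0.003  0.009 -0.139] sdM [0.026 0.03  0.024] Fw [-0.08  0.24 -0.31] w 0.0481 ytilt(deg, +y tool up) 0.0
t 61.7 p [0.4333 0.0152 0.1177] psi -23.4 q [ 0.49  0.02 -0.6   0.   -0.96  2.24] F [ 0.05 -0.35  0.78] M [-0.156  0.087 -0.033] w 0.0481
```

Empty reads −0.139 and loaded −0.08, so the heavy end is on tool −y and psi=0 on the board is right. Before placing it, I fetch can 2 from the board and test it again.

```bash
python3 -c "
from h import *
board(-.0345,.08,0);board(-.0345,.006,0)"
```

```text
rel [0.038, 0.3177, -0.0948] [-0.404, 0.072, 0.344] rows 5.3
rel [0.1075, 0.3409, -0.1049] [-0.404, 0.072, 0.344] rows 6.0
```

```bash
python3 -m crank '[[0,0.05,-0.015,-0.07,0.01,0.05,0.58],[0,0.1,-0.03,-0.14,0.025,0.1,0.58],[0,0.15,-0.045,-0.2,0.035,0.16,0.58],[0,0.2,-0.06,-0.27,0.05,0.22,0.58],[0.01,0.25,-0.075,-0.33,0.06,0.28,0.58],[0.03,0.3,-0.09,-0.38,0.07,0.33,0.58],[0.038,0.318,-0.095,-0.404,0.072,0.344,0.58],[0.038,0.318,-0.095,-0.404,0.072,0.344,0.58],[0.038,0.318,-0.095,-0.404,0.072,0.344,0.58]]' 60
python3 - <<'E'
from h import *
w=snap('wrist','w25.png'); st(); board(-.0345,.006,0)
E
```

```text
t: 62.82
eef_pos: [0.4725, 0.3441, 0.0805]
ee_rot: [1.568, 1.222, 1.568]
force: [-0.7, -0.8, -0.7]
width: 0.0507
t 62.88 p [0.4726 0.3441 0.0808] psi -0.0 q [ 0.76  0.22 -0.37 -0.36 -0.77  2.62] F [-0.7  -0.21  0.17] M [-1.244  0.085 -0.077] w 0.0507
rel [0.0749, -0.0, -0.0002] [-0.0, 0.001, -0.0] rows 1.2
```

View pics/w25.png

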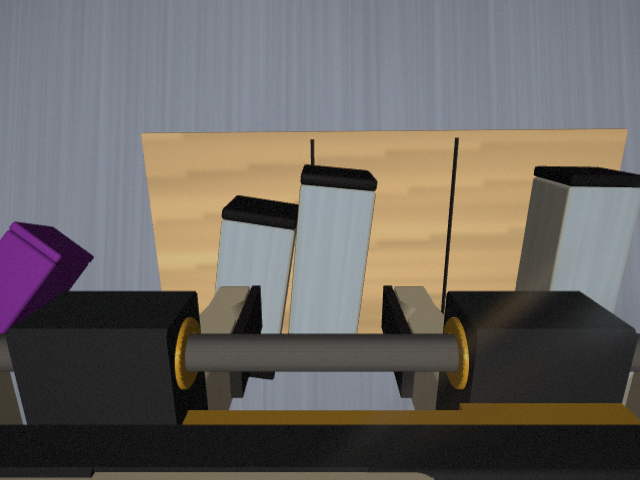

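The two cans on the board now stand side by side. One of them has been knocked, so I look from the scene camera.

```bash
python3 -m crank '[[-0.05,-0.06,0,0,0,0,0.58],[-0.1,-0.12,0,0,0,0,0.58],[-0.1,-0.18,0,0,0,0,0.58],[-0.1,-0.2,0,0,0,0,0.58]]'
python3 - <<'E'
from h import *
snap('scene','s26.png');f=snap('top','t26.png')
st()
for o in cans_top(f): print(o)
a=load('s26.png')['pixels'][180:420,330:530,::-1]; b=f['pixels'][150:330,80:200,::-1]
cv2.imwrite('pics/m26.png',np.hstack([cv2.resize(a,(450,540)),cv2.resize(b,(350,540))]))
E
```

```text
t: 63.38
eef_pos: [0.4725, 0.1201, 0.1073]
ee_rot: [1.559, 1.22, 1.558]
force: [1.3, 0.2, -0.1]
width: 0.051
t 63.48 p [0.4718 0.1186 0.1057] psi -0.3 q [ 0.33  0.13 -0.4  -0.4  -0.96  3.02] F [ 0.   -0.22 -0.32] M [-1.241  0.023  0.012] w 0.0506
('px', (np.float64(493.0), np.float64(252.0)), 'xy', array([ 0.4893, -0.3573]), 'ang', np.float64(85.1), np.float64(0.079), np.float64(0.033))
('px', (np.float64(494.0), np.float64(213.0)), 'xy', array([ 0.5695, -0.3613]), 'ang', np.float64(85.5), np.float64(0.079), np.float64(0.033))
('px', (np.float64(139.0), np.float64(183.0)), 'xy', array([0.6209, 0.3593]), 'ang', np.float64(85.5), np.float64(0.086), np.float64(0.036))
```

View pics/m26.png

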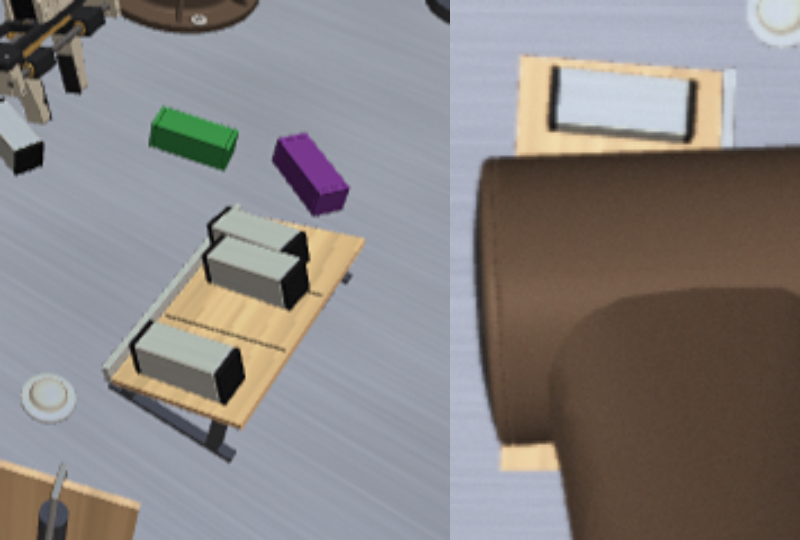

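The top of can 2 sticks out about 20 mm beyond can 1. I move the arm aside, also to get joint 6 away from its limit, and measure.

```bash
python3 -c "
from h import *
relt([.45,.0,.17],Rdown(np.radians(-95)))"
```

```text
rel [-0.0658, -0.1024, -0.0211] [1.634, -0.288, -0.266] rows 9.0
```

```bash
python3 -m crank '[[-0.01,-0.01,-0.002,0.18,-0.03,-0.03,0.75],[-0.02,-0.02,-0.004,0.36,-0.06,-0.06,0.75],[-0.03,-0.03,-0.006,0.54,-0.09,-0.09,0.75],[-0.04,-0.04,-0.01,0.72,-0.12,-0.12,0.75],[-0.05,-0.05,-0.013,0.9,-0.16,-0.15,0.75],[-0.06,-0.06,-0.016,1.08,-0.19,-0.18,0.75],[-0.066,-0.08,-0.021,1.26,-0.22,-0.2,0.75],[-0.066,-0.102,-0.021,1.44,-0.25,-0.23,0.75],[-0.066,-0.102,-0.021,1.634,-0.288,-0.266,0.75],[-0.066,-0.102,-0.021,1.634,-0.288,-0.266,0.75]]'
python3 - <<'E'
from h import *
snap('scene','s27.png');f=snap('top','t27.png')
st()
for o in cans_top(f): print(o)
a=load('s27.png')['pixels'][240:370,380:500,::-1]; b=f['pixels'][160:320,90:190,::-1]
cv2.imwrite('pics/m27.png',np.hstack([cv2.resize(a,(420,560),interpolation=2),cv2.resize(b,(350,560),interpolation=2)]))
E
```

```text
t: 64.72
eef_pos: [0.4517, 0.0044, 0.1331]
ee_rot: [1.955, 1.569, 0.303]
force: [0.0, -0.1, -0.7]
width: 0.0656
t 64.83 p [0.4513 0.0045 0.133 ] psi -94.5 q [ 0.45  0.03 -0.54 -0.   -1.    1.05] F [-0.79 -1.05 -0.67] M [-0.087  0.195 -0.069] w 0.0656
('px', (np.float64(493.0), np.float64(252.0)), 'xy', array([ 0.4893, -0.3574]), 'ang', np.float64(85.1), np.float64(0.079), np.float64(0.033))
('px', (np.float64(135.0), np.float64(252.0)), 'xy', array([0.4794, 0.3595]), 'ang', np.float64(83.8), np.float64(0.086), np.float64(0.036))
('px', (np.float64(494.0), np.float64(213.0)), 'xy', array([ 0.5696, -0.3613]), 'ang', np.float64(85.5), np.float64(0.079), np.float64(0.033))
('px', (np.float64(139.0), np.float64(183.0)), 'xy', array([0.621 , 0.3593]), 'ang', np.float64(85.5), np.float64(0.086), np.float64(0.036))
```

View pics/m27.png

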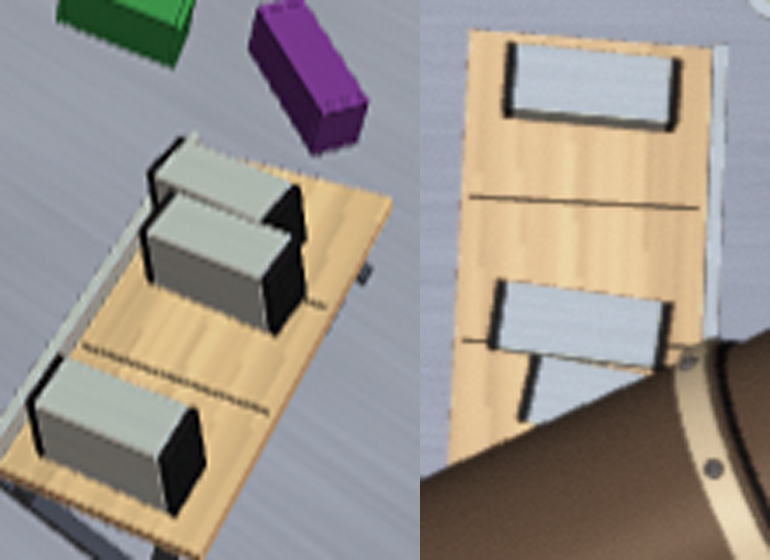

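```bash
cat >> h.py <<'E'
def boardy(dx,h,psi,up,yaw):
    Y=Ro.from_rotvec(NB*np.radians(yaw)).as_matrix(); R=Y@Rboard(psi)
    return relt(O+np.array([dx,0,0])+NB*h+Y@UP*up,R)
E
python3 -c "
from h import *
boardy(-.030,.09,np.pi,.041,-5)"
```

```text
rel [0.0302, 0.0, -0.376] [1.563, 0.249, -0.296] rows 8.6
```

```bash
python3 -m crank '[[0,0,-0.04,0.18,0.02,-0.02,0.62],[0,0,-0.085,0.36,0.05,-0.05,0.62],[0,0,-0.13,0.54,0.08,-0.09,0.62],[0,0,-0.175,0.72,0.11,-0.13,0.62],[0,0,-0.22,0.9,0.14,-0.17,0.62],[0,0,-0.265,1.08,0.17,-0.2,0.62],[0.01,0,-0.31,1.26,0.2,-0.23,0.62],[0.02,0,-0.35,1.44,0.23,-0.27,0.62],[0.03,0,-0.376,1.563,0.249,-0.296,0.62],[0.03,0,-0.376,1.563,0.249,-0.296,0.62]]'
python3 - <<'E'
from h import *
w=snap('wrist','w28.png'); st(); boardy(-.030,.09,np.pi,.041,-5)
E
```

```text
t: 66.08
eef_pos: [0.4812, 0.3795, 0.1023]
ee_rot: [-1.482, 1.222, 1.572]
force: [0.3, 0.3, 0.4]
width: 0.0537
t 66.12 p [0.4816 0.379  0.1029] psi 175.3 q [ 0.8   0.23 -0.3  -0.33 -0.81 -0.68] F [ 0.59  0.38 -0.24] M [-1.098  0.037 -0.004] w 0.0546
rel [-0.0002, -0.0005, 0.0011] [0.001, -0.0, -0.001] rows 0.0
```

View pics/w28.png

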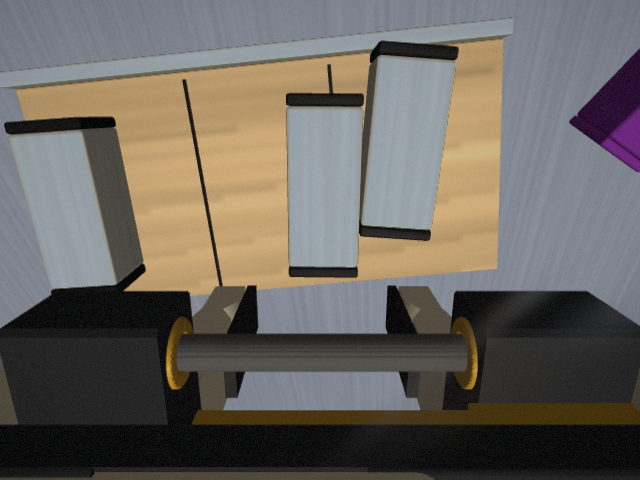

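```bash
cat >> h.py <<'E'
def bplane(f,u,v,h):
    c,d=ray(f,u,v); n=NB; t=((O+n*h-c)@n)/(d@n); return c+d*t
E
python3 - <<'E'
from h import *
w=load('w28.png'); s,R=st(); tip=s['eef_pos']+R@[-TIP,0,0]
for n,u in [('c2 upL',(290,268)),('c2 upR',(357,268)),('c2 loL',(287,103)),('c2 loR',(362,103)),('c1 upL',(361,230)),('c1 upR',(430,233)),('c1 loL',(373,53))]:
    p=bplane(w,*u,.038); print(n,(R.T@(p-tip)).round(4),p.round(3))
E
```

```text
t 66.12 p [0.4816 0.379  0.1029] psi 175.3 q [ 0.8   0.23 -0.3  -0.33 -0.81 -0.68] F [ 0.59  0.38 -0.24] M [-1.098  0.037 -0.004] w 0.0546
c2 upL [ 0.0518 -0.0026 -0.0175] [0.499 0.385 0.09 ]
c2 upR [ 0.0518 -0.0027  0.0192] [0.463 0.388 0.091]
c2 loL [ 0.0518  0.0831 -0.017 ] [0.491 0.305 0.061]
c2 loR [0.0518 0.0831 0.0195] [0.455 0.308 0.062]
c1 upL [0.0518 0.0189 0.0208] [0.459 0.368 0.084]
c1 upR [0.0518 0.0172 0.0576] [0.423 0.372 0.085]
c1 loL [0.0518 0.1055 0.0241] [0.448 0.287 0.054]
```

```bash
python3 -m crank '[[0.04,-0.0015,0.001,0,0,0,0.62],[0.07,-0.0015,0.001,0,0,0,0.62],[0.083,-0.0015,0.001,0,0,0,0.62],[0.083,-0.0015,0.001,0,0,0,0.3],[0.083,-0.0015,0.001,0,0,0,0.3],[0.083,-0.0015,0.001,0,0,0,0.3],[0.083,-0.0015,0.001,0,0,0,0.3]]' 40
python3 - <<'E'
from h import *
st(); snap('scene','s29.png')
a=load('s29.png')['pixels'][200:420,330:530,::-1]; cv2.imwrite('pics/m29.png',cv2.resize(a,None,fx=2.5,fy=2.5))
E
```

```text
t: 67.0
eef_pos: [0.482, 0.409, 0.0268]
ee_rot: [-1.486, 1.221, 1.565]
force: [-0.0, -3.2, 6.5]
width: 0.0378
t 67.0 p [0.482  0.409  0.0268] psi 175.1 q [ 0.84  0.35 -0.33 -0.38 -0.66 -0.65] F [-0.   -3.25  6.54] M [-1.311  0.476  0.116] w 0.0378
```

View pics/m29.png

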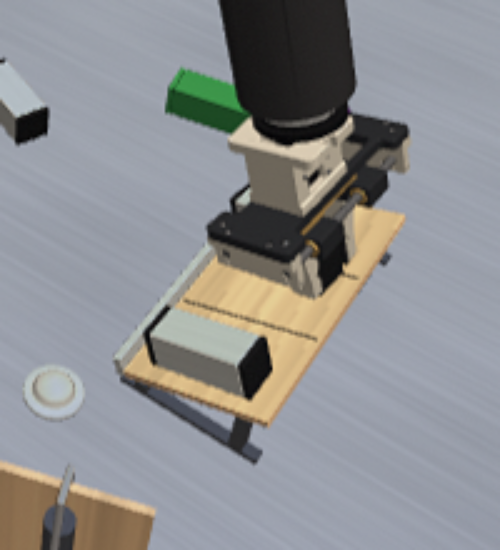

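```bash
python3 -m crank '[[-0.0015,0,-0.01,0,0,0,0.3],[-0.0015,0,-0.025,0,0,0,0.3],[-0.0015,0,-0.035,0,0,0,0.3],[-0.0015,0,-0.035,0,0,0,0.3],[-0.0015,0,-0.035,0,0,0,0.56],[-0.0015,0,-0.035,0,0,0,0.56],[-0.0015,0,-0.035,0,0,0,0.56],[-0.05,0,-0.035,0,0,0,0.56],[-0.085,0,-0.035,0,0,0,0.56],[-0.085,0,-0.035,0,0,0,0.56]]'
python3 - <<'E'
from h import *
st(); snap('wrist','w30.png')
E
```

```text
t: 68.3
eef_pos: [0.5177, 0.3775, 0.1081]
ee_rot: [-1.496, 1.219, 1.555]
force: [-0.3, 1.0, 0.3]
width: 0.0495
t 68.3 p [0.5177 0.3775 0.1081] psi 175.1 q [ 0.75  0.27 -0.23 -0.34 -0.85 -0.64] F [-0.33  1.02  0.31] M [-1.109  0.148  0.008] w 0.0495
```

View pics/w30.png

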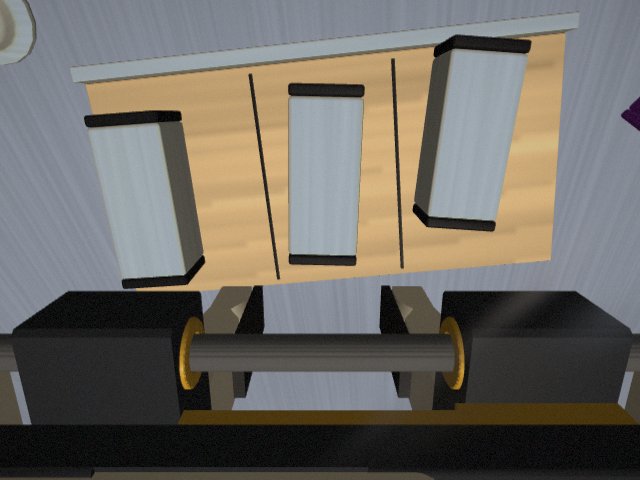

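Can 2 is dragged clear. Regrip it at its centre.

Run:
```python
from h import *
w=load('w30.png'); s,R=st(); tip=s['eef_pos']+R@[-TIP,0,0]
P=[]
for u in [(290,257),(356,257),(289,92),(364,92)]:
    p=bplane(w,*u,.038); q=R.T@(p-tip); P.append(q); print(q.round(4))
c=np.mean(P,0); print('centre',c, 'tip h', (tip-O)@NB)
```

```text
t 68.35 p [0.5167 0.3773 0.1062] psi 175.1 q [ 0.75  0.27 -0.23 -0.34 -0.84 -0.64] F [ 0.23 -0.72 -0.37] M [-1.134  0.115  0.013] w 0.0493
[ 0.0555  0.0008 -0.0192]
[0.0554 0.0009 0.0176]
[ 0.0553  0.0877 -0.0179]
[0.0552 0.0878 0.0193]
centre [ 5.53301709e-02  4.42935392e-02 -6.25041052e-05] tip h 0.09341993960253664
```

```bash
python3 -m crank '[[0.03,0.044,0,0,0,0,0.56],[0.06,0.044,0,0,0,0,0.56],[0.08,0.044,0,0,0,0,0.56],[0.0865,0.044,0,0,0,0,0.56],[0.0865,0.044,0,0,0,0,0.3],[0.0865,0.044,0,0,0,0,0.3],[0.0865,0.044,0,0,0,0,0.3],[0.0865,0.044,0,0,0,0,0.3],[0.05,0.044,0,0,0,0,0.3],[0,0.044,0,0,0,0,0.3]]' 60
python3 - <<'E'
from h import *
st(); relt([.50,.2,.17],Rdown(np.radians(175)))
E
```

```text
t: 69.6
eef_pos: [0.5109, 0.3346, 0.0885]
ee_rot: [-1.472, 1.225, 1.578]
force: [1.7, 1.4, -3.4]
width: 0.0376
t 69.6 p [0.5109 0.3346 0.0885] psi 175.1 q [ 0.7   0.26 -0.28 -0.36 -0.83 -0.57] F [ 1.66  1.4  -3.42] M [-1.372 -0.058 -0.027] w 0.0376
rel [-0.087, 0.1123, 0.0008] [-0.004, 0.033, 0.345] rows 2.3
```

```bash
python3 -m crank '[[-0.03,0.04,0,0,0.01,0,0.3],[-0.06,0.08,0,0,0.02,-0.05,0.3],[-0.087,0.112,0.001,-0.004,0.033,-0.08,0.3],[-0.087,0.112,0.001,-0.004,0.033,-0.08,0.3],[-0.087,0.112,0.001,-0.004,0.033,0.08,0.3],[-0.087,0.112,0.001,-0.004,0.033,0.24,0.3],[-0.087,0.112,0.001,-0.004,0.033,0.345,0.3],[-0.087,0.112,0.001,-0.004,0.033,0.345,0.3],[-0.087,0.112,0.001,-0.004,0.033,0.345,0.3]]'; python3 -c "
from h import *
meas(3,'x');meas(10,'L after B')"
python3 -m crank '[[0,0,0,0,0,0.18,0.3],[0,0,0,0,0,0.36,0.3],[0,0,0,0,0,0.45,0.3],[0,0,0,0,0,0.45,0.3],[0,0,0,0,0,0.45,0.3],[0,0,0,0,0,0.3,0.3],[0,0,0,0,0,0.12,0.3],[0,0,0,0,0,0,0.3],[0,0,0,0,0,0,0.3],[0,0,0,0,0,0,0.3]]';python3 -c "
from h import *
meas(3,'x');meas(10,'L after A'); st()"
```

```text
t: 70.72
eef_pos: [0.5003, 0.2017, 0.1324]
ee_rot: [-2.04, 1.568, 1.014]
force: [-0.5, 0.3, -3.7]
width: 0.0375
x t 70.88 Ftool [3.37 0.06 0.05] Mtool [ 0.01  -0.081 -0.027] sdM [0.022 0.009 0.02 ] Fw [-0.05 -0.05 -3.37] w 0.0376 ytilt(deg, +y tool up) -0.2
L after B t 71.38 Ftool [ 4.01  0.01 -0.15] Mtool [-0.001 -0.096 -0.08 ] sdM [0.032 0.024 0.025] Fw [ 0.16 -0.01 -4.01] w 0.0372 ytilt(deg, +y tool up) -0.1
t: 72.62
eef_pos: [0.5012, 0.2004, 0.1339]
ee_rot: [-2.565, 1.566, 0.487]
force: [-0.3, 0.4, -3.8]
width: 0.0375
x t 72.78 Ftool [ 4.13 -0.23 -0.03] Mtool [ 0.026 -0.109  0.022] sdM [0.027 0.023 0.026] Fw [ 0.06  0.23 -4.13] w 0.0377 ytilt(deg, +y tool up) -0.1
L after A t 73.28 Ftool [ 4.09  0.14 -0.02] Mtool [ 0.004 -0.112  0.045] sdM [0.027 0.023 0.018] Fw [ 0.01 -0.14 -4.09] w 0.0379 ytilt(deg, +y tool up) -0.1
t 73.28 p [0.5008 0.2013 0.1329] psi 175.0 q [ 0.75  0.18 -0.37  0.   -1.02 -0.83] F [-0.46 -0.74 -3.93] M [-0.073  0.051 -0.048] w 0.0379
```

Now −0.08 after B and +0.045 after A, so can 2 is a rattler and goes in tray slot 3.

```bash
python3 -c "
from h import *
tray(-.08,.155);tray(-.08,.012)"
```

```text
rel [0.0142, 0.5564, 0.041] [-0.006, -0.002, 0.002] rows 8.9
rel [0.1572, 0.5567, 0.0414] [-0.006, -0.002, 0.002] rows 9.3
```

```bash
python3 -m crank '[[0,0.06,0.004,0,0,0,0.3],[0,0.12,0.009,0,0,0,0.3],[0,0.18,0.013,0,0,0,0.3],[0,0.24,0.018,0,0,0,0.3],[0,0.3,0.022,0,0,0,0.3],[0,0.36,0.027,0,0,0,0.3],[0,0.42,0.031,0,0,0,0.3],[0,0.48,0.036,0,0,0,0.3],[0.01,0.54,0.04,-0.006,0,0,0.3],[0.014,0.556,0.041,-0.006,0,0,0.3]]'; python3 -c "
from h import *
st();tray(-.08,.012)"
```

```text
t: 74.53
eef_pos: [0.41, -0.3519, 0.1169]
ee_rot: [-2.198, 1.568, 0.859]
force: [-0.1, -0.4, -4.6]
width: 0.0377
t 74.53 p [ 0.41   -0.3519  0.1169] psi 175.1 q [-0.35  0.2  -0.39 -0.   -0.99  0.26] F [-0.07 -0.37 -4.64] M [-0.072  0.165  0.002] w 0.0377
rel [0.1424, -0.0022, -0.0008] [-0.003, -0.002, 0.002] rows 2.3
```

```bash
python3 -m crank '[[0.05,-0.002,0,0,0,0,0.3],[0.1,-0.002,0,0,0,0,0.3],[0.13,-0.002,0,0,0,0,0.3],[0.142,-0.002,0,0,0,0,0.3],[0.142,-0.002,0,0,0,0,0.55],[0.142,-0.002,0,0,0,0,0.55],[0.142,-0.002,0,0,0,0,0.55],[0.09,0,0,0,0,0,0.55],[0.04,0,0,0,0,0,0.55],[0,0,0,0,0,0,0.55]]'
python3 - <<'E'
from h import *
st();snap('scene','s31.png');f=snap('top','t31.png')
for o in cans_top(f): print(o)
a=load('s31.png')['pixels'][130:400,160:500,::-1]; cv2.imwrite('pics/m31.png',cv2.resize(a,None,fx=2.3,fy=2.2))
pick([.433,.015],66.6,150)
E
```

```text
t: 75.78
eef_pos: [0.4119, -0.3494, 0.1209]
ee_rot: [-2.961, 1.565, 0.099]
force: [1.2, -0.2, -0.9]
width: 0.048
t 75.78 p [ 0.4119 -0.3494  0.1209] psi 175.3 q [-0.34  0.19 -0.38 -0.   -0.99  0.26] F [ 1.23 -0.17 -0.89] M [-0.024 -0.006 -0.026] w 0.048
('px', (np.float64(306.0), np.float64(278.0)), 'xy', array([0.4314, 0.0142]), 'ang', np.float64(67.0), np.float64(0.078), np.float64(0.034))
('px', (np.float64(144.0), np.float64(274.0)), 'xy', array([0.4342, 0.3394]), 'ang', np.float64(80.8), np.float64(0.085), np.float64(0.036))
('px', (np.float64(139.0), np.float64(183.0)), 'xy', array([0.6209, 0.3593]), 'ang', np.float64(85.5), np.float64(0.086), np.float64(0.035))
psi 156.6
rel [0.0854, -0.3662, 0.0121] [0.327, -0.012, 0.0] rows 6.0
rel [0.1554, -0.3664, 0.013] [0.327, -0.012, 0.0] rows 6.4
rel [0.0055, -0.3661, 0.0111] [0.327, -0.012, 0.0] rows 5.9
```

View pics/m31.png

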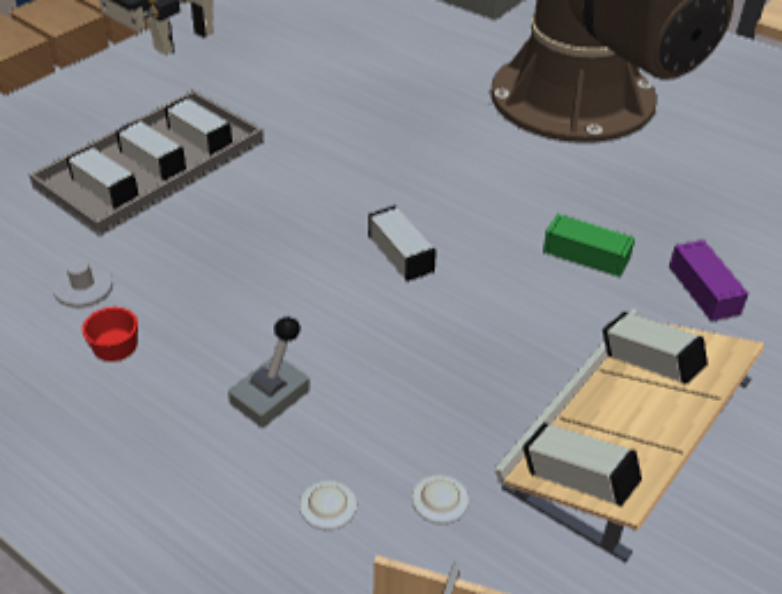

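Three rattlers are in the tray. For the last can the heavy end points to world −y, so with psi=156.6° it will be on tool +y, and psi=180° suits the board. Pick it.

```bash
python3 -m crank '[[0,-0.06,0.002,0.05,0,0,0.75],[0,-0.12,0.004,0.1,0,0,0.75],[0,-0.18,0.006,0.16,0,0,0.75],[0.02,-0.24,0.008,0.22,0,0,0.75],[0.04,-0.3,0.01,0.27,-0.01,0,0.75],[0.06,-0.36,0.012,0.327,-0.012,0,0.75],[0.085,-0.366,0.012,0.327,-0.012,0,0.75],[0.085,-0.366,0.012,0.327,-0.012,0,0.75],[0.085,-0.366,0.012,0.327,-0.012,0,0.75]]' 60
python3 - <<'E'
from h import *
w=snap('wrist','w32.png'); st(); pick([.433,.015],66.6,150)
E
```

```text
t: 77.0
eef_pos: [0.4298, 0.0165, 0.0342]
ee_rot: [-0.122, 1.561, 2.61]
force: [0.1, -0.3, -0.1]
width: 0.0658
t 77.05 p [0.43   0.0164 0.0344] psi 156.5 q [ 0.49  0.13 -0.7  -0.01 -0.74 -0.89] F [ 1.15 -0.29 -0.27] M [ 0.043  0.04  -0.005] w 0.0656
psi 156.6
rel [-0.0032, 0.0001, -0.0032] [-0.001, 0.009, 0.002] rows 0.1
rel [0.0668, 0.0002, -0.0039] [-0.001, 0.009, 0.002] rows 1.1
rel [-0.0832, -0.0001, -0.0025] [-0.001, 0.009, 0.002] rows 1.3
```

View pics/w32.png

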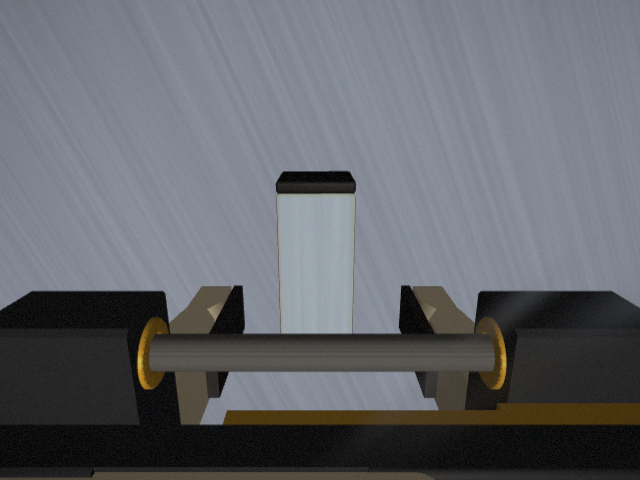

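```bash
python3 -m crank '[[0.04,0,-0.0035,0,0.009,0,0.75],[0.058,0,-0.0035,0,0.009,0,0.75],[0.067,0,-0.0035,0,0.009,0,0.75],[0.067,0,-0.0035,0,0.009,0,0.3],[0.067,0,-0.0035,0,0.009,0,0.3],[0.067,0,-0.0035,0,0.009,0,0.3],[0.067,0,-0.0035,0,0.009,0,0.3],[0.02,0,-0.0025,0,0.009,0,0.3],[-0.04,0,-0.0025,0,0.009,0,0.3],[-0.08,0,-0.0025,0,0.009,0,0.3]]' 60
python3 -m crank '[[0,0,0,-0.15,0,0,0.3],[0,0,0,-0.3,0,0,0.3],[0,0,0,-0.405,0,0,0.3],[0,0,0,-0.405,0,0,0.3]]'; python3 -c "
from h import *
meas(4,'x');meas(12,'level psi180'); st(); board(.0,.08,np.pi)"
```

```text
t: 78.3
eef_pos: [0.4326, 0.0157, 0.1158]
ee_rot: [-1.565, 1.568, 1.168]
force: [1.7, 0.2, -5.3]
width: 0.0377
t: 78.8
eef_pos: [0.4318, 0.0154, 0.113]
ee_rot: [-0.645, 1.569, 2.492]
force: [0.3, 0.4, -4.4]
width: 0.0375
x t 79.0 Ftool [ 4.52 -0.52 -0.35] Mtool [-0.021 -0.106 -0.091] sdM [0.009 0.025 0.018] Fw [ 0.35  0.52 -4.52] w 0.0377 ytilt(deg, +y tool up) -0.1
level psi180 t 79.6 Ftool [ 4.08 -0.1  -0.03] Mtool [ 0.011 -0.093 -0.1  ] sdM [0.029 0.025 0.023] Fw [ 0.02  0.11 -4.08] w 0.0375 ytilt(deg, +y tool up) -0.1
t 79.6 p [0.4325 0.0155 0.1134] psi 179.8 q [ 0.49  0.02 -0.6  -0.   -0.95 -0.5 ] F [-0.72 -0.39 -3.45] M [0.108 0.097 0.015] w 0.0375
rel [0.0338, -0.3292, -0.0733] [-0.004, 0.0, -0.348] rows 5.4
```

The moment is −0.10 at psi 180° against a zero of about −0.02, so the heavy end is on tool +y as expected. It goes in the middle lane.

```bash
python3 -m crank '[[0,-0.055,-0.013,0,0,-0.02,0.3],[0,-0.11,-0.027,0,0,-0.06,0.3],[0,-0.165,-0.04,0,0,-0.12,0.3],[0.005,-0.22,-0.055,0,0,-0.2,0.3],[0.015,-0.275,-0.07,-0.002,0,-0.28,0.3],[0.034,-0.329,-0.083,-0.004,0,-0.348,0.3],[0.034,-0.329,-0.083,-0.004,0,-0.348,0.3],[0.034,-0.329,-0.083,-0.004,0,-0.348,0.3]]'
python3 - <<'E'
from h import *
st(); board(.01,.0065,np.pi); snap('wrist','w33.png')
E
```

```text
t: 80.6
eef_pos: [0.5164, 0.3437, 0.0791]
ee_rot: [-1.568, 1.223, 1.574]
force: [0.6, -0.4, -4.0]
width: 0.0377
t 80.6 p [0.5164 0.3437 0.0791] psi -180.0 q [ 0.7   0.29 -0.28 -0.37 -0.81 -0.47] F [ 0.56 -0.39 -4.02] M [-1.577  0.075  0.024] w 0.0377
rel [0.073, -0.0012, -0.0007] [0.0, 0.001, -0.002] rows 1.2
```

View pics/w33.png

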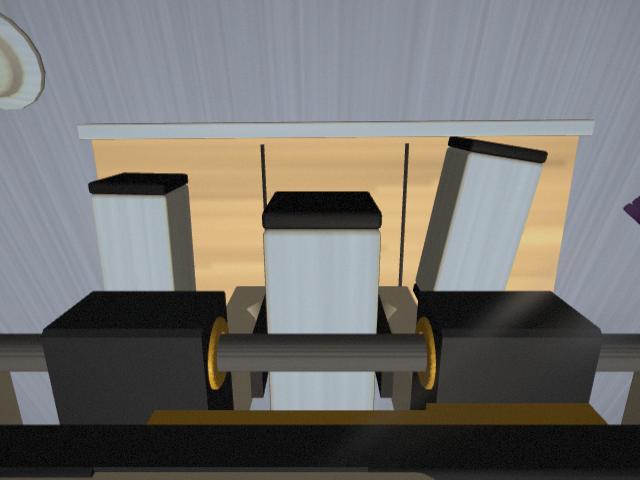

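Held can square and mid-lane, neighbours clear. Descend and release.

```bash
python3 -m crank '[[0.04,-0.001,0,0,0,0,0.3],[0.063,-0.001,0,0,0,0,0.3],[0.0735,-0.001,0,0,0,0,0.3],[0.0735,-0.001,0,0,0,0,0.3],[0.0735,-0.001,0,0,0,0,0.55],[0.0735,-0.001,0,0,0,0,0.55],[0.0735,-0.001,0,0,0,0,0.55],[0.04,-0.001,0,0,0,0,0.55],[-0.02,0,0,0,0,0,0.55],[-0.08,0,0,0,0,0,0.55]]'
python3 - <<'E'
from h import *
s,R=st(); w=snap('wrist','w34.png')
relt([.6,.05,.2],Rdown(np.pi))
E
```

```text
t: 81.9
eef_pos: [0.5166, 0.316, 0.1566]
ee_rot: [-1.571, 1.222, 1.571]
force: [1.1, 1.1, 0.6]
width: 0.048
t 81.9 p [0.5166 0.316  0.1566] psi -180.0 q [ 0.66  0.19 -0.22 -0.33 -0.97 -0.5 ] F [1.12 1.06 0.59] M [-0.979 -0.102 -0.045] w 0.048
rel [-0.0879, 0.2508, -0.0794] [0.003, -0.011, 0.353] rows 4.4
```

View pics/w34.png

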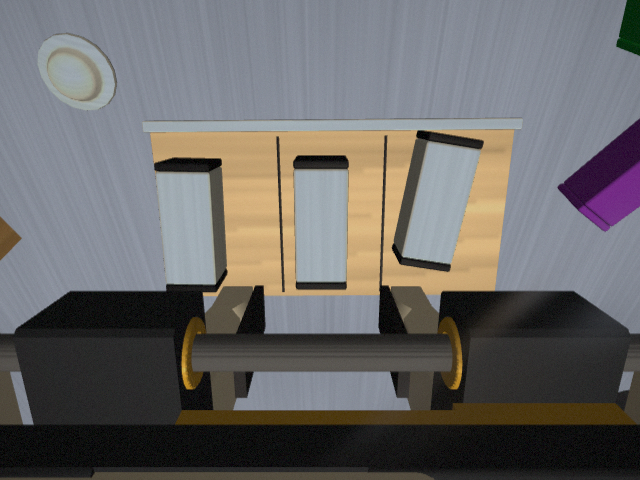

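Three cans on the board. The knocked can (right, tilted by about 10°) lies near the lip, so I check its pose.

Run:
```python
from h import *
w=load('w34.png')
def B(p): d=p-O; return np.array([d@UP, -d[0], d@NB]).round(4)
for n,pts in {'can1 cap outer top':[(417,132),(482,141),(395,264),(451,270)],'can5':[(295,157),(348,157),(296,288),(346,288)],'canX':[(158,161),(221,159),(168,289),(205,289)]}.items():
    q=np.array([B(bplane(w,*u,.038)) for u in pts]); print(n,q.tolist(),'mean',q.mean(0).round(4))
    a=(q[2]+q[3]-q[0]-q[1])/2; print(' len',np.linalg.norm(a).round(4),'ang',np.degrees(np.arctan2(a[1],a[0])).round(1),'w',np.linalg.norm(q[0]-q[1]).round(4),np.linalg.norm(q[2]-q[3]).round(4))
print('lip', B(bplane(w,330,131,0)),B(bplane(w,330,121,.012)))
```

```text
can1 cap outer top [[-0.0676, 0.0535, 0.038], [-0.0617, 0.0976, 0.038], [0.0263, 0.0437, 0.038], [0.031, 0.0852, 0.038]] mean [-0.018  0.07   0.038]
 len 0.094 ang -6.8 w 0.0445 0.0418
can5 [[-0.051, -0.0283, 0.038], [-0.051, 0.0077, 0.038], [0.0454, -0.0292, 0.038], [0.0454, 0.0081, 0.038]] mean [-0.0028 -0.0104  0.038 ]
 len 0.0964 ang -0.1 w 0.036 0.0373
canX [[-0.0483, -0.1217, 0.038], [-0.0496, -0.0787, 0.038], [0.0463, -0.1249, 0.038], [0.0463, -0.0973, 0.038]] mean [-0.0013 -0.1056  0.038 ]
 len 0.0959 ang -6.5 w 0.043 0.0276
lip [-0.0668 -0.0039 -0.    ] [-0.0742 -0.0041  0.012 ]
```

All three cans are flat on the board (can 1: board x −18 mm, yaw about −7 to −10°, low end just at the lip). Now the lever.

Run:
```python
from h import *
f=load('t31.png')
im=f['pixels'][120:180,270:320]; hsv=im.max(2); m=(hsv<35).astype(np.uint8)
n,l,stt,c=cv2.connectedComponentsWithStats(m); print([(stt[i].tolist(),c[i].round(1).tolist()) for i in range(1,n) if stt[i][4]>30])
i=max(range(1,n),key=lambda i:stt[i][4]); u=c[i]+[270,120]; print(u,plane(f,*u,.083))
s=load('s31.png'); im=s['pixels'][255:330,250:310]; m=(im.max(2)<35).astype(np.uint8); n,l,stt,c=cv2.connectedComponentsWithStats(m); i=max(range(1,n),key=lambda i:stt[i][4]); us=c[i]+[250,255]; print(us,stt[i],tri(f,u,s,us))
for uu in [(283,134),(307,134),(305,168),(281,167)]: print('block',plane(f,*uu,.025)[:2].round(4))
R=Rdown(-np.pi/2); relt([.605,.048,.2],R)
```

```text
[([15, 31, 12, 12, 108], [20.3, 36.2])]
[290.28703704 156.2037037 ] [0.66865928 0.04769273 0.083     ]
[284.48648649 279.21621622] [30 20 10 10 74] (array([0.66829837, 0.04856954, 0.08183588]), np.float64(0.0020797915813922283))
block [0.7305 0.067 ]
block [0.7311 0.0171]
block [0.659 0.02 ]
block [0.6605 0.0696]
rel [-0.0885, 0.2527, -0.0844] [-1.55, -0.286, 0.269] rows 8.6
```

```bash
python3 -m crank '[[-0.03,0.03,-0.01,-0.18,-0.03,0.03,0.3],[-0.06,0.06,-0.02,-0.36,-0.06,0.06,0.1],[-0.08,0.09,-0.03,-0.54,-0.1,0.09,0],[-0.088,0.12,-0.04,-0.72,-0.13,0.12,0],[-0.088,0.15,-0.05,-0.9,-0.16,0.15,0],[-0.088,0.18,-0.06,-1.08,-0.2,0.18,0],[-0.088,0.21,-0.07,-1.26,-0.23,0.21,0],[-0.088,0.24,-0.08,-1.44,-0.26,0.25,0],[-0.088,0.253,-0.084,-1.55,-0.286,0.269,0],[-0.088,0.253,-0.084,-1.55,-0.286,0.269,0]]' 20
python3 - <<'E'
from h import *
st(); R=Rdown(-np.pi/2); relt([.605,.048,.062],R); relt([.71,.048,.062],R)
E
```

```text
t: 83.2
eef_pos: [0.6003, 0.0487, 0.1507]
ee_rot: [-1.189, 1.558, -2.762]
force: [-0.1, -1.0, -0.4]
width: 0.001
t 83.2 p [0.6003 0.0487 0.1507] psi -90.1 q [ 0.4   0.28 -0.2  -0.   -1.11  1.16] F [-0.14 -0.96 -0.36] M [-0.021  0.122  0.014] w 0.001
rel [0.1262, 0.0062, 0.0001] [-0.002, 0.005, 0.012] rows 2.0
rel [0.1249, 0.1112, -0.0001] [-0.002, 0.005, 0.012] rows 2.7
```

```bash
python3 -m crank '[[0.05,0.003,0,0,0.005,0.01,0],[0.1,0.006,0,0,0.005,0.012,0],[0.126,0.006,0,0,0.005,0.012,0],[0.126,0.03,0,0,0.005,0.012,0],[0.126,0.05,0,0,0.005,0.012,0],[0.125,0.07,0,0,0.005,0.012,0],[0.125,0.085,0,0,0.005,0.012,0],[0.125,0.1,0,0,0.005,0.012,0],[0.125,0.112,0,0,0.005,0.012,0],[0.125,0.112,0,0,0.005,0.012,0]]'
python3 - <<'E'
from h import *
st(); snap('scene','s35.png')
a=load('s35.png')['pixels'][200:340,220:350,::-1]; cv2.imwrite('pics/m35.png',cv2.resize(a,None,fx=4,fy=4))
E
```

```text
t: 84.45
eef_pos: [0.7083, 0.0483, 0.0239]
ee_rot: [-1.559, 1.565, -3.131]
force: [-10.5, 2.6, 7.1]
width: 0.0005
t 84.45 p [0.7083 0.0483 0.0239] psi -90.1 q [ 0.34  0.54 -0.09 -0.   -0.95  1.23] F [-10.52   2.63   7.07] M [0.524 4.414 0.032] w 0.0005
```

View pics/m35.png

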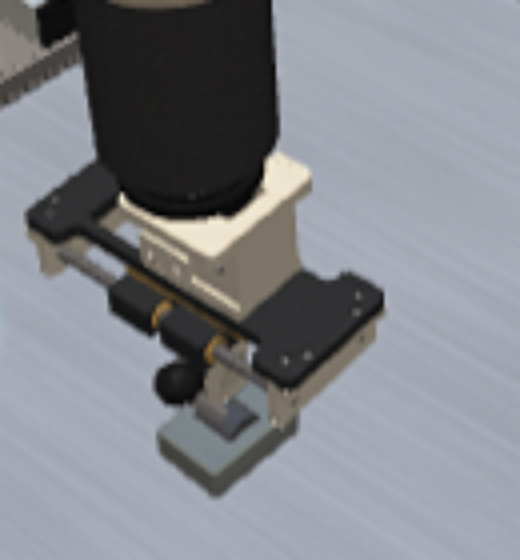

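```bash
python3 -m crank '[[0,-0.03,0,0,0,0,0],[0,-0.07,0,0,0,0,0],[-0.06,-0.09,0,0,0,0,0],[-0.12,-0.14,0,0,0,0,0],[-0.15,-0.2,0,0,0,0,0],[-0.15,-0.24,-0,0,0,0,0],[-0.15,-0.24,0,0,0,0,0]]'
python3 - <<'E'
from h import *
st(); s=snap('scene','s36.png'); f=snap('top','t36.png')
for o in cans_top(f): print(o)
im=s['pixels'][240:340,240:330]; m=(im.max(2)<35).astype(np.uint8); n,l,q,c=cv2.connectedComponentsWithStats(m)
for i in range(1,n):
    if q[i][4]>30:
        us=c[i]+[240,240]; c0,d=ray(s,*us); 
        # intersect with plane y=.048
        p=c0+d*((.048-c0[1])/d[1]); print(us,p,'joint',np.arctan2(p[0]-.702,p[2]-.022)+.5)
a=s['pixels'][130:400,160:500,::-1]; cv2.imwrite('pics/m36.png',cv2.resize(a,None,fx=2.3,fy=2.2))
E
```

```text
t: 85.38
eef_pos: [0.4694, 0.0489, 0.1769]
ee_rot: [2.196, 1.565, 0.625]
force: [1.5, 0.2, 0.7]
width: 0.0004
t 85.38 p [0.4694 0.0489 0.1769] psi -90.0 q [ 0.52  0.02 -0.44 -0.   -1.1   1.05] F [1.49 0.19 0.67] M [-0.076 -0.004  0.002] w 0.0004
('px', (np.float64(489.0), np.float64(292.0)), 'xy', array([ 0.4101, -0.3478]), 'ang', np.float64(84.6), np.float64(0.079), np.float64(0.033))
('px', (np.float64(493.0), np.float64(252.0)), 'xy', array([ 0.4893, -0.3574]), 'ang', np.float64(85.1), np.float64(0.079), np.float64(0.033))
('px', (np.float64(136.0), np.float64(230.0)), 'xy', array([0.5225, 0.3614]), 'ang', np.float64(90.8), np.float64(0.076), np.float64(0.035))
('px', (np.float64(494.0), np.float64(213.0)), 'xy', array([ 0.5696, -0.3613]), 'ang', np.float64(85.5), np.float64(0.079), np.float64(0.033))
('px', (np.float64(139.0), np.float64(183.0)), 'xy', array([0.621 , 0.3593]), 'ang', np.float64(85.5), np.float64(0.086), np.float64(0.036))
[263.98823529 295.63529412] [0.73417737 0.048      0.08381459] joint 0.9799493515786314
```

View pics/m36.png

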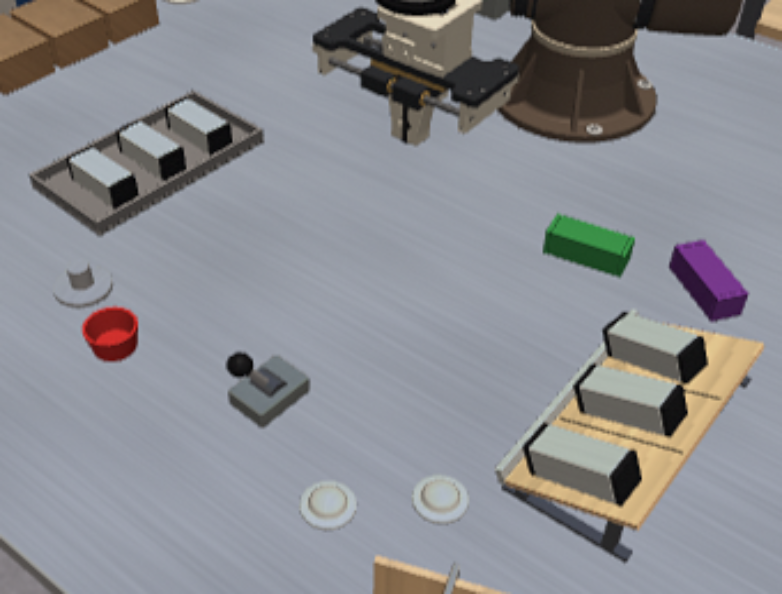

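View pics/t36.png

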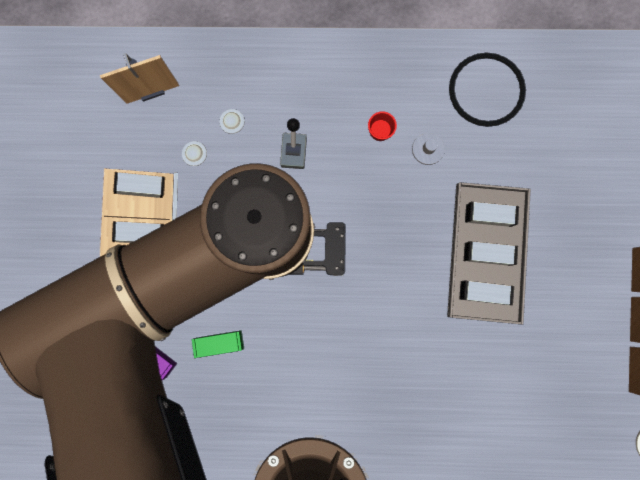

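```bash
python3 -c "
from station import job_done
print(job_done())"
```

```text
the job is handed in; nothing more can be done
None
```

I sorted all six cans, threw the timer lever and handed the job in at about 85 s; `job_done` gives no verdict. Three rattlers are in the grey tray, and three sound cans lie on the board with the heavy end at the low side.

**Last checks before handing in**
- **Tray:** the pictures show all three rattlers inside the walls.
- **Board:** the three sound cans lie flat on it. One of them is yawed about 7–10°, with its low end just at the lip, because it was knocked during the run. That is well within the 28° limit.
- **Lever:** it reads about 0.98 rad from the scene picture.
- **Domes, pole piece, cup and the green and purple look-alikes:** by eye they stand where they were. I did not measure them again.
- **Robot:** it was clear of everything.

**What failed or disagreed on the way**
- **Fingertips:** they sit about 37 mm behind the reported TCP. The first grasp closed above the can, and I corrected for it from then on.
- **Wrist moment:** its zero changes with yaw, so I first judged one rattler sound and put it on the board. I dragged it clear of the knocked can, tested it again (the moment flipped from −0.08 to +0.045 N·m) and moved it to the tray.
- **Heavy ends:** I worked these out from moments of about 0.05–0.07 N·m, with noise near 0.03 N·m per reading. For one can I checked the zero by reading the gripper empty at the same pose. For the other two it rests on the fitted zero and a few empty readings, so those are less certain.

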